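# Vent the red-lidded vacuum drying chamber

### The job

Let the air into the vacuum drying chamber with the red lid: unscrew the tiny knurled lock nut on its vent valve counterclockwise until it is up near its stop, then gently press the freed valve pin about 3.5 mm down, feeling its spring, keep it open for about two seconds, and let it spring back. Do not push the valve sideways or press the pin too deep, leave the blue-lidded chamber alone, and do not disturb the other things on the bench.

Things in the scene. Friction and masses are not known exactly. Their poses are not given: they have to be found in the camera images.
- red_chamber: Vacuum drying chamber with the RED lid, fixed to the bench: a round clear jar of glass slides, 140 mm diameter, lid top 95 mm above its origin (centre of the underside, on the bench), z up. On the lid stand a flat gauge (34 mm diameter, 14 mm tall, centred 36 mm along the chamber's -x) and the vent valve (25 mm along its +x).
- red_seat (a point): Nominal foot of the vent valve's axis, on the red lid's top face; z up. The valve sits in an oversize rubber collar: its real upright axis can be up to 4 mm off along the chamber's x and up to 4 mm along its y, and the whole valve up to 3.5 mm higher or lower than nominal; only touch or a close look tells. Upward from here: collar, 26 mm wide, to 5 mm; brass stem, 10 mm wide, to 42 mm.
- red_nut (a point): Nominal middle of the knurled brass lock nut when screwed down, 48 mm above the lid's top; fixed to the chamber, it neither follows the nut nor knows the valve's offset (see red_seat). Nut: 16 mm diameter, 12 mm tall, around the pin, on top of the stem; one white rib on its rim shows its turn.
- red_tip (a point): Nominal tip of the bare steel valve pin (6 mm diameter, upright, through the nut's middle), 68 mm above the lid's top: 14 mm over the nut screwed down, about 8 mm over the nut at its stop. Fixed to the chamber: it does not know the valve's offset (see red_seat). The nut climbs on the pin; the tip stays.
- nut (a joint): Turn of the knurled lock nut, rad: 0 screwed down onto the stem, grows counterclockwise seen from above, stop at 3.9. It starts between 0 and 0.4. It climbs 1.6 mm per rad (6.2 mm at the stop) and is captive. It turns against a friction of about 0.05 N m and stays where left. It counts as freed above 3.2.
- pin (a joint): Depth the valve pin is pressed, m, 0 at rest, growing downward. Spring: 2.4 N to start it, then 2.4 N per mm (8.4 N at 2.5 mm, 13.2 N at 4.5 mm), no stop to feel. The nut rides on the pin and meets the stem after as many mm as it has climbed: screwed down, the pin is locked. The valve is open from 2.5 to 4.5 mm; beyond 5.5 mm its diaphragm tears.
- lean_x (a joint): Lean of the valve (stem, pin and nut together) in its rubber collar about the chamber's x axis, rad, 0 upright, springs back. The pivot is at the level of the lid's top face; stiffness 5 N m per rad (about 2.2 N of side push at the nut per mm of its shift). Beyond 0.04 either way (about 1.9 mm at the nut, 4 N) the seal is broken.
- lean_y (a joint): The same about the chamber's y axis.
- blue_chamber: The other chamber, alike but with a BLUE lid and its own valve (tip 163 mm above the bench), fixed; it is still drying and must be left alone. Origin at the centre of its underside.
- dropper: white plastic dropper bottle with red cap, 32 mm diameter, 85 mm tall; bystander, loose; origin at its underside middle.
- specimen_jar: amber jar with black cap, 56 mm diameter, 70 mm tall; bystander, loose; origin at its underside middle.
- mug: white mug, 80 mm diameter, 90 mm tall; bystander, loose; origin at its underside middle.
- lens_brush: lens brush, 160 mm long, lying; bystander, loose; origin at its underside.
- slide_box: wooden slide box, 100 x 180 x 34 mm; bystander, loose; origin at its underside middle.
- cover_tray: small open blue plastic tray, 90 x 70 x 22 mm; bystander, loose; origin at its underside middle.

How it is judged:
By the outcome, as a careful person would: the job done as asked, in the order asked, and still so for the second after the job is handed in, with the robot touching nothing.
It also fails if it takes over 72 s, if anything falls off the work surface, if the arm or the gripper's body presses on something with over 40 N, if the wrist force passes 120 N, or if a joint passes its speed limit or range.

### The arm

A 7-joint arm with a two-finger parallel gripper is mounted at the origin on the work surface. World frame = base frame: x ahead of the robot, y to its left, z up, the work surface at z = 0. Lengths are in m, angles in rad, forces in N, time in s.
With the tool pointing down it reaches from about 0.4 to 0.85 m from the base axis. Payload 10.4 kg.
Tool frame: the origin (TCP) lies on the centre line of the jaws, within the pads' length; the fingertips stand r.tip_extent ahead of it and the grasp point (between the pads) lies 3 mm ahead of it (r.tip_extent is the distance from the TCP to the fingertips, in m); z points along the fingers, y is the direction in which the jaws open and shut (so a half turn about z gives the same grasp; the last joint's range is limited). The gripper opens to 87 mm and grips with 3 to 60 N. Pads are 19 mm wide; open, the fingers measure 117 mm over their backs; the gripper's body (75 mm by 190 mm) begins 51 mm behind the grasp point.
Start: joints at [-1.295, 0.332, -0.065, 1.46, 0.022, 1.35, -0.088], TCP at [0.184, 0.597, 0.224] pointing down, gripper open.
Joint ranges: [-2.6, 2.6], [-0.5, 2.12], [-1.47, 1.34], [0.16, 2.42], [-1.27, 4.41], [0.06, 2.06], [-2.6, 2.6]. Speed limits (rad/s): [2.22, 2.22, 2.79, 2.79, 3.14, 3.14, 3.14].

### API

Orientations are given as a unit quaternion [x, y, z, w].
In Python, from bench import r gives the robot as it stands. The module is installed in compiled form; this text tells all that it offers.
- The arm moves only by the shell command python3 -m jog 'ROWS' [FORCE]. ROWS is JSON, a list of rows, each a list of 5 numbers: the shift along the tool's x, y, z in cm, then the turn about the tool's z in rad, then the closure, from 0 (fully open) to 1 (shut). A call has exactly 10 rows; each row shifts and turns the pose as measured when the row begins, along the tool's axes as they then stand; what a row does not reach is not made up. A row lasts 1/10 s, in which the tool goes at most 50 mm and 8.59 degrees, less where a joint would pass 70% of its speed; a pose out of reach is approached as far as the arm can. A call with a gripper value outside its range is refused whole. The fingers move at their own pace and stop on an object; FORCE is the grip in N (left out, the last holds). Time passes only in rows, so rows that do not move let the fingers close, or fill a call up. It gives the time, the measured TCP pose, the force and the opening at its end, in the units of the state.
- r.read_state(): the state, without advancing time (a new reading comes with each control period).
- r.camera(name): name is "scene" or "top" or "wrist"; returns a dict with "pixels" (480x640x3 uint8, red, green, blue), "fx", "fy", "cx", "cy" (pixels), "camera_from_world" (4x4, takes a point from world to camera coordinates). Camera axes: x right, y up, looking along -z (the intrinsics and any distortion apply to the point x, -y, -z); pixel columns grow to the right and rows downward; lengths in m; the calibration is good to about 2 mm. A picture is of the moment at which its call begins. There is no depth.
- r.close_job(): hands the job in, once; it reports no verdict.
The state is a dict: "time": time; "joint_positions": joint angles; "joint_vel": joint speeds; "joint_torque": joint torques, N m; "ee_pos": TCP position; "eef_rot": TCP orientation; "ft_force": force on the tool from outside, world axes, zero at the start; "torque": the same for the moment, N m; "width": finger opening in m.
Only numpy, scipy, OpenCV 4.12 (cv2) and the standard library are available. Lean on these libraries where they do the work, as an engineer would, in place of code of your own. Each camera call takes 0.05 s, during which the arm holds its last target. There are 200 camera calls.

## Working session

There is one attempt and no reset: what is moved stays moved. The work goes in short steps, Python scripts to look and compute and a shell command to move; the robot and the scene stay as the last step left them, time stands still between calls to the robot, and variables do not carry over. Pictures are saved under pics/ and viewed, about 8 in all and at most 12, crops included, and the job is handed in when it is done.

```bash
mkdir -p pics
cat > h.py <<'E'
import numpy as np, cv2
from bench import r
def snap(n,f):
    c=r.camera(n); cv2.imwrite('pics/'+f,c['pixels'][:,:,::-1]); np.save('pics/'+f+'.npy',c,allow_pickle=True); return c
def load(f): return np.load('pics/'+f+'.npy',allow_pickle=True).item()
def ray(c,u,v):
    M=np.linalg.inv(c['camera_from_world']); d=np.array([(u-c['cx'])/c['fx'],-(v-c['cy'])/c['fy'],-1.])
    return M[:3,3],M[:3,:3]@d
def onz(c,u,v,z):
    o,d=ray(c,u,v); return o+d*(z-o[2])/d[2]
def tri(L):
    A=0;b=0
    for c,u,v in L:
        o,d=ray(c,u,v); d=d/np.linalg.norm(d); P=np.eye(3)-np.outer(d,d); A=A+P; b=b+P@o
    return np.linalg.solve(A,b)
def proj(c,p):
    q=c['camera_from_world']@np.r_[p,1]; return c['cx']+c['fx']*q[0]/-q[2], c['cy']-c['fy']*q[1]/-q[2]
E
python3 - <<'E'
from h import *
a=snap('scene','s0.png');b=snap('top','t0.png')
print(r.read_state(), r.tip_extent)
for c in (a,b): print({k:v for k,v in c.items() if k!='pixels'})
E
```

```text
{'time': 0.1, 'joint_positions': array([-1.29460216,  0.33279748, -0.06470279,  1.46084122,  0.02160651,
        1.34994933, -0.08850435]), 'joint_vel': array([ 0.00086274, -0.00078573,  0.00142987, -0.00130694, -0.0008721 ,
       -0.00156129, -0.00121073]), 'joint_torque': array([ 1.07727756e-03, -6.24548793e+01,  2.43297539e-02, -3.90713525e+01,
       -6.13326835e-02,  3.66419891e-02,  9.85507450e-05]), 'ee_pos': array([0.18388036, 0.59696654, 0.22314821]), 'eef_rot': array([ 1.48832733e-01,  9.88862172e-01, -6.46678619e-04, -6.39533947e-05]), 'ft_force': array([ 0.60933517, -0.33122863, -0.06060697]), 'torque': array([ 0.02061675, -0.04546807,  0.03413323]), 'width': 0.08712860007224676} 0.022
{'fx': 471.9674061719463, 'fy': 471.9674061719463, 'cx': 320.17855770692125, 'cy': 247.02794673710883, 'camera_from_world': array([[-0.56111192,  0.8277289 ,  0.0042767 ,  0.34359533],
       [-0.70880902, -0.48315244,  0.51395864,  0.30835119],
       [ 0.42748471,  0.28535695,  0.85780431, -1.32009097],
       [ 0.        ,  0.        ,  0.        ,  1.        ]])}
{'fx': 561.9075160588101, 'fy': 561.9075160588101, 'cx': 317.54142790837716, 'cy': 240.32003211270109, 'camera_from_world': array([[ 0.01573523, -0.99978471, -0.01352557, -0.02921495],
       [ 0.99757843,  0.01478108,  0.06796172, -0.53077779],
       [-0.06774717, -0.01456221,  0.99759624, -1.60757063],
       [ 0.        ,  0.        ,  0.        ,  1.        ]])}
```

View pics/s0.png

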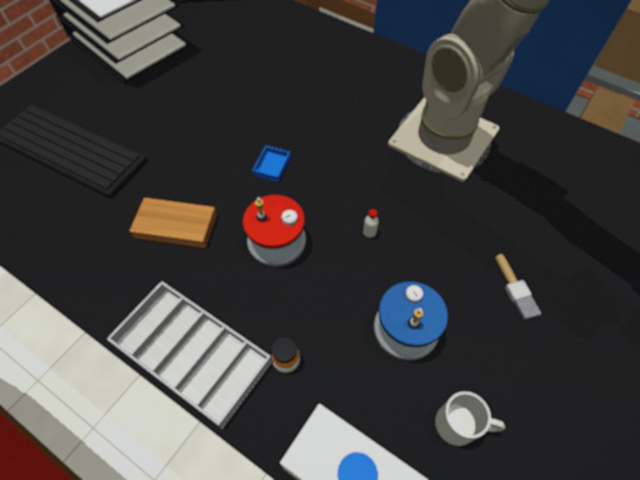

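View pics/t0.png

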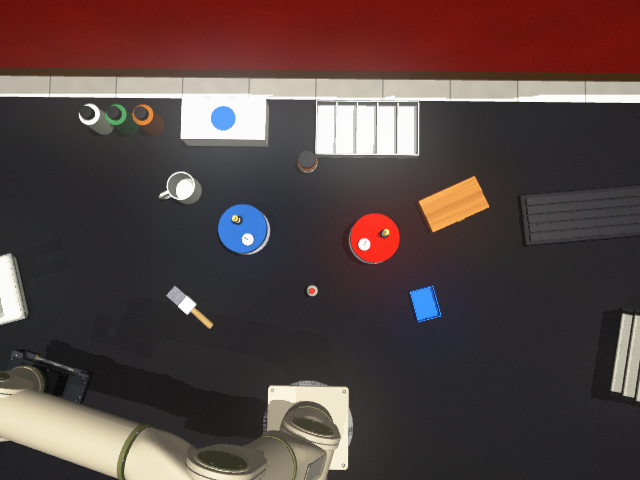

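Run:
```python
from h import *
a=load('s0.png');b=load('t0.png')
L={}
for n,c,box in(('s',a,(230,180,320,270)),('t',b,(340,205,410,275))):
    p=c['pixels'].astype(int); R,G,B=p[...,0],p[...,1],p[...,2]
    m=((R>150)&(G<70)&(B<70)).astype(np.uint8); x0,y0,x1,y1=box
    mm=np.zeros_like(m); mm[y0:y1,x0:x1]=m[y0:y1,x0:x1]
    cs,_=cv2.findContours(mm,cv2.RETR_EXTERNAL,cv2.CHAIN_APPROX_NONE); k=cv2.convexHull(max(cs,key=cv2.contourArea))
    e=cv2.fitEllipse(k); print(n,e); L[n]=e[0]
    hsv=cv2.cvtColor(c['pixels'],cv2.COLOR_RGB2HSV)
    w=((hsv[...,1]<90)&(hsv[...,2]>150)); yy,xx=np.nonzero(w[y0:y1,x0:x1]); print('gauge',xx.mean()+x0,yy.mean()+y0,len(xx))
    cv2.imwrite(f'pics/c_{n}.png',cv2.resize(c['pixels'][y0:y1,x0:x1,::-1],None,fx=6,fy=6,interpolation=cv2.INTER_CUBIC))
print(tri([(a,*L['s']),(b,*L['t'])]),onz(b,*L['t'],.095),onz(a,*L['s'],.095))
s=cv2.imread('pics/c_s.png');t=cv2.imread('pics/c_t.png');h=420
cv2.imwrite('pics/c.png',np.hstack([cv2.resize(s,(400,400)),cv2.resize(t,(400,400))]))
```

```text
s ((273.1286926269531, 219.92491149902344), (50.05261993408203, 60.74458312988281), 82.68681335449219)
gauge 287.9404761904762 215.375 168
t ((374.6025390625, 237.4241485595703), (49.06228256225586, 49.185176849365234), 162.86012268066406)
gauge 365.1417322834646 243.4488188976378 127
[ 0.53670522 -0.17972476  0.09019682] [ 0.5362382  -0.17914796  0.095     ] [ 0.53919097 -0.17759912  0.095     ]
```

View pics/c.png

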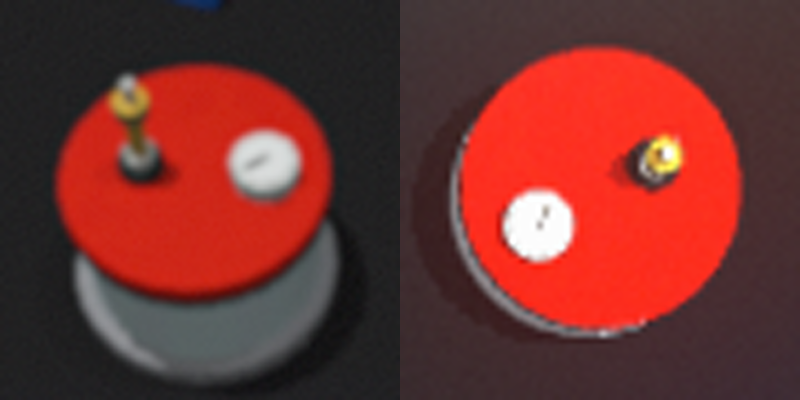

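Run:
```python
from h import *
a=load('s0.png');b=load('t0.png')
tip=tri([(a,258.6,198.3),(b,386.2,231.4)]);print('tip',tip,onz(b,386.2,231.4,.163),onz(a,258.6,198.3,.163))
g=tri([(a,287.9,215.4),(b,365.1,243.4)]);print('gauge',g,onz(b,365.1,243.4,.109))
c=np.array([.537,-.179]);g=onz(b,365.1,243.4,.109)[:2];d=c-g;print('yaw',np.arctan2(d[1],d[0]),np.hypot(*d),c+25/36*d)
w=r.camera('wrist');s=r.read_state();from scipy.spatial.transform import Rotation as R
T=R.from_quat(s['eef_rot']).as_matrix();M=np.linalg.inv(w['camera_from_world'])
print('cam in tool',T.T@(M[:3,3]-s['ee_pos']),'look',T.T@-M[:3,2],w['fx'])
x,y=T[:2,0],T[:2,1]
for t in([.4,.3],[.52,0.05],[.55,-.195]):print(t,T.T@(np.r_[t,.33]-s['ee_pos'])*100)
```

```text
tip [ 0.54723616 -0.20321294  0.16512028] [ 0.54751485 -0.20357586  0.163     ] [ 0.54602745 -0.20423517  0.163     ]
gauge [ 0.51817487 -0.15173291  0.10882717] [ 0.51847938 -0.15220675  0.109     ]
yaw -0.9659725286178212 0.03257133375997267 [ 0.54986154 -0.19760643]
cam in tool [ 0.07068931 -0.00049846 -0.15959028] look [-0.26031806 -0.00195281  0.96552094] 344.7640549824021
[0.4, 0.3] [-29.39683302 -22.03909875 -10.65236001]
[0.52, 0.05] [-48.2240194  -42.39927053 -10.63095061]
[0.55, -0.195] [-58.30275839 -64.93076987 -10.60733318]
```

```bash
python3 -m jog '[[0,0,-4.5,0,0],[0,0,-4.5,0,0],[-3.5,-2.8,-0.2,0,0],[-3.5,-2.8,-0.2,0,0],[-3.5,-2.8,-0.2,0,0],[-3.5,-2.8,-0.2,0,0],[-3.5,-2.8,-0.2,0,0],[-3.5,-2.8,-0.2,0,0],[-3.5,-2.8,-0.2,0,0],[-3.5,-2.8,-0.2,0,0]]'
python3 -m jog '[[-3,-4,0,0,0],[-3,-4,0,0,0],[-3,-4,0,0,0],[-3,-4,0,0,0],[-3,-4,0,0,0],[-3,-4,0,0,0],[-3,-4,0,0,0],[-3,-4,0,0,0],[-3,-4,0,0,0],[-3,-4,0,0,0]]'
python3 - <<'E'
from h import *
from scipy.spatial.transform import Rotation as R
s=r.read_state();T=R.from_quat(s['eef_rot']).as_matrix()
print(s['joint_positions'],T.round(3),T.T@(np.array([.547,-.203,.30])-s['ee_pos'])*100)
E
```

```text
time: 1.15
ee_pos: [0.3877, 0.2941, 0.3301]
eef_rot: [0.143, 0.99, -0.003, -0.002]
ft_force: [0.4, -0.1, 0.9]
width: 0.0871
time: 2.15
ee_pos: [0.559, -0.1754, 0.3316]
eef_rot: [0.142, 0.99, -0.001, -0.001]
ft_force: [1.0, 0.3, 0.7]
width: 0.0868
[-0.36819735  0.24312751  0.73430434  1.4201022  -0.15901051  1.5403599
  1.64289332] [[-0.96   0.28  -0.002]
 [ 0.28   0.96  -0.003]
 [ 0.001 -0.003 -1.   ]] [ 0.37107504 -2.97623523  3.17395992]
```

```bash
python3 -m jog '[[0.4,-3,1,0,0],[0,0,1,-0.15,0],[0,0,1,-0.15,0],[0,0,0,0,0],[0,0,0,0,0],[0,0,0,0,0],[0,0,0,0,0],[0,0,0,0,0],[0,0,0,0,0],[0,0,0,0,0]]'
python3 - <<'E'
from h import *
s=r.read_state();print(s['joint_positions'],s['ee_pos'],s['eef_rot'],s['ft_force'])
c=snap('wrist','w1.png'); print(proj(c,[.547,-.203,.165]),proj(c,[.547,-.203,.095]))
E
```

```text
time: 3.15
ee_pos: [0.5459, -0.2119, 0.3001]
eef_rot: [-0.002, 1.0, -0.004, -0.002]
ft_force: [-0.6, -0.6, -0.0]
width: 0.0871
[-0.29149013  0.24640919  0.70938409  1.47814815 -0.1510465   1.4772877
  1.99104289] [ 0.54594891 -0.21192773  0.30008302] [-0.00152729  0.99998808 -0.00395651 -0.00241853] [-0.5873625  -0.60493039 -0.01268866]
(np.float64(332.9315388267926), np.float64(230.10676689853622)) (np.float64(331.2686457754193), np.float64(214.86160984855178))
```

View pics/w1.png

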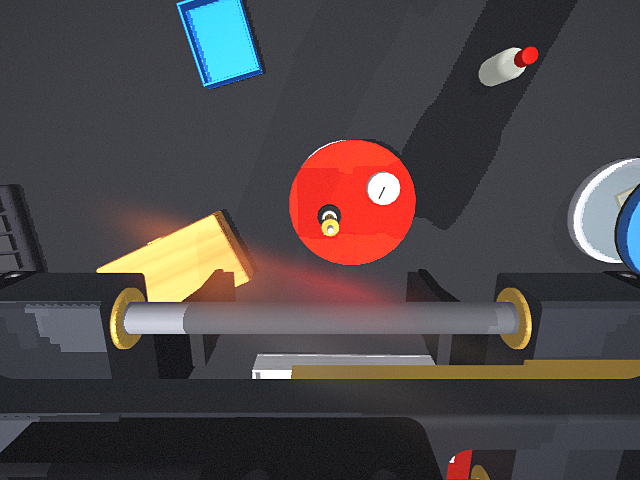

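```bash
python3 -m jog '[[-0.1,0.8,2,0,0],[0,0,2,0.15,0],[0,0,1,0.15,0],[0,0,1,0.15,0],[0,0,0,0.15,0],[0,0,0,0.15,0],[0,0,0,0.15,0],[0,0,0,0.15,0],[0,0,0,0.15,0],[0,0,0,0.15,0]]'
python3 -m jog '[[0,0,0,0.15,0],[0,0,0,0.15,0],[0,0,0,0.15,0],[0,0,0,0.15,0],[0,0,0,0.15,0],[0,0,0,0.15,0],[0,0,0,0.15,0],[0,0,0,0.15,0],[0,0,0,0,0],[0,0,0,0,0]]'
python3 -c "
from h import *
snap('wrist','w2.png');print(r.read_state()['joint_positions'])"
python3 -m jog '[[0,0,0,0.15,0],[0,0,0,0.15,0],[0,0,0,0.15,0],[0,0,0,0.15,0],[0,0,0,0.15,0],[0,0,0,0.15,0],[0,0,0,0.15,0],[0,0,0,0.15,0],[0,0,0,0.15,0],[0,0,0,0,0]]'
python3 - <<'E'
from h import *
c=snap('wrist','w3.png');s=r.read_state();print(s['joint_positions'],s['ee_pos'],s['eef_rot'],s['ft_force'])
I=[]
for f in('w2.png','w3.png'):
    c=load(f);u,v=map(int,proj(c,[.547,-.2035,.15]));print(u,v,proj(c,[.547,-.2035,.165]))
    I.append(cv2.resize(c['pixels'][v-50:v+50,u-50:u+50,::-1],(400,400),interpolation=cv2.INTER_CUBIC))
cv2.imwrite('pics/w23.png',np.hstack(I))
E
```

```text
time: 4.2
ee_pos: [0.5468, -0.204, 0.2382]
eef_rot: [0.626, 0.78, -0.004, 0.001]
ft_force: [0.0, 0.5, -0.1]
width: 0.087
time: 5.2
ee_pos: [0.5474, -0.203, 0.2387]
eef_rot: [0.957, 0.291, -0.002, 0.003]
ft_force: [-0.8, -0.3, -0.9]
width: 0.0871
[-0.61460838  0.40460002  1.15677673  1.59787415 -0.36752091  1.38453092
 -0.39949626]
time: 6.25
ee_pos: [0.5474, -0.2029, 0.2388]
eef_rot: [0.929, -0.371, 0.0, 0.002]
ft_force: [-0.8, -0.7, 0.1]
width: 0.087
[-0.6802964   0.50247435  1.31133092  1.59951082 -0.48611067  1.42025858
 -1.65066475] [ 0.54739122 -0.20292041  0.2388642 ] [ 9.29620089e-01 -3.68513483e-01  5.04498064e-05  2.07402419e-03] [-0.42121817 -0.01926879 -0.91603111]
318 242 (np.float64(319.03399690176457), np.float64(247.97953536290703))
319 243 (np.float64(320.08105262837006), np.float64(249.39525362305835))
```

View pics/w23.png

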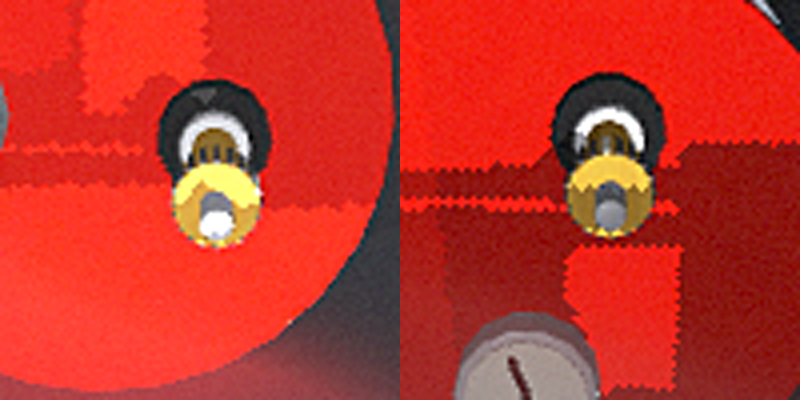

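Run:
```python
from h import *
from scipy.spatial.transform import Rotation as R
w1,w2,w3=[load(f'w{i}.png') for i in(1,2,3)]
p=tri([(w2,322.25,247.8),(w3,321.75,246.6)]);print(p,tri([(w1,330.3,231.5),(w2,322.25,247.8),(w3,321.75,246.6)]))
for z in(.162,.165,.168):print(z,onz(w2,322.25,247.8,z),onz(w3,321.75,246.6,z),onz(w1,330.3,231.5,z))
s=r.read_state();T=R.from_quat(s['eef_rot']).as_matrix();print(T.T@(p-s['ee_pos'])*100, T.round(3))
```

```text
[ 0.54771029 -0.20555076  0.16366166] [ 0.54809557 -0.20547202  0.16493319]
0.162 [ 0.54762025 -0.20586553  0.162     ] [ 0.54702008 -0.20518522  0.162     ] [ 0.54900958 -0.20524088  0.162     ]
0.165 [ 0.54837244 -0.20531817  0.165     ] [ 0.54768058 -0.20577446  0.165     ] [ 0.5482738  -0.20530276  0.165     ]
0.168 [ 0.54912464 -0.20477081  0.168     ] [ 0.54834108 -0.2063637   0.168     ] [ 0.54753802 -0.20536465  0.168     ]
[0.19125953 0.14101113 7.52116804] [[ 0.728 -0.685 -0.001]
 [-0.685 -0.728 -0.004]
 [ 0.002  0.004 -1.   ]]
```

```bash
python3 -m jog '[[0.19,0.14,1,0,0],[0,0,2,0,0],[0,0,2,0,0],[0,0,2,0,0.3],[0,0,1,0,0.5],[0,0,0.8,0,0.5],[0,0,0.3,0,0.6],[0,0,0,0,0.65],[0,0,0,0,0.7],[0,0,0,0,0.7]]' 5
python3 - <<'E'
from h import *
from scipy.spatial.transform import Rotation as R
c=snap('wrist','w4.png');s=r.read_state();T=R.from_quat(s['eef_rot']).as_matrix();print(s['joint_positions'],s['ee_pos'],s['ft_force'],s['width'],T.T@(np.array([.548,-.2054,.1475])-s['ee_pos'])*100)
u,v=map(int,proj(c,[.548,-.2054,.155]));print(u,v,proj(c,s['ee_pos']),proj(c,s['ee_pos']+T[:,2]*-.02))
cv2.imwrite('pics/w4c.png',cv2.resize(c['pixels'][max(v-75,0):v+75,u-100:u+100,::-1],(800,600),interpolation=cv2.INTER_CUBIC))
E
```

```text
time: 7.3
ee_pos: [0.5481, -0.2068, 0.1432]
eef_rot: [0.935, -0.355, 0.001, 0.002]
ft_force: [-0.5, -0.3, 0.1]
width: 0.0388
[-0.61436578  0.57429328  1.21084081  1.7176533  -0.56233455  1.25046497
 -1.56623161] [ 0.54819189 -0.20681442  0.14325299] [ 0.02314013 -0.44450674 -0.0897603 ] 0.03521447188691149 [-0.1069321  -0.09218866 -0.42521945]
317 304 (np.float64(319.2880095749937), np.float64(292.41463883533345)) (np.float64(319.21838634410364), np.float64(310.98547013005134))
```

View pics/w4c.png

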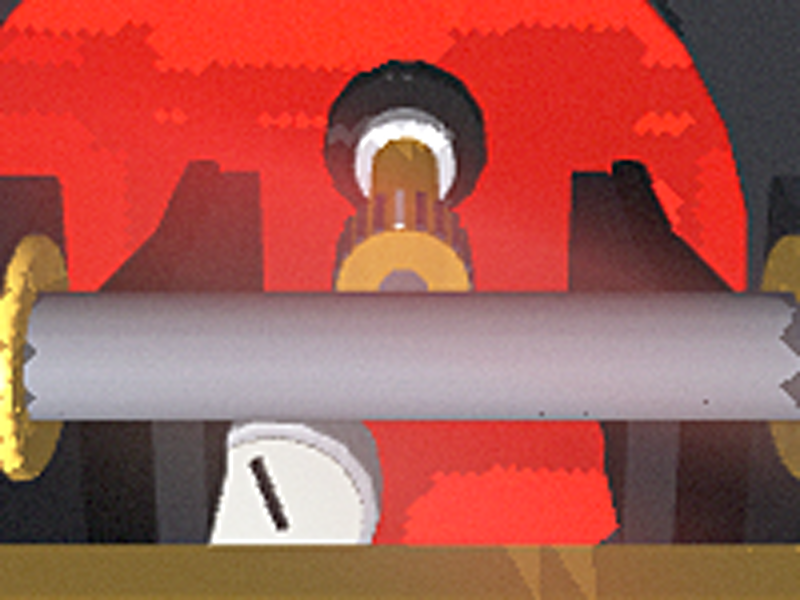

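```bash
python3 -m jog '[[0.02,-0.12,-0.43,0,0.7],[0,0,0,0,0.7],[0,0,0,0,0.7],[0,0,0,0,0.75],[0,0,0,0,0.75],[0,0,0,0,0.75],[0,0,0,0,0.75],[0,0,0,0,0.75],[0,0,0,0,0.75],[0,0,0,0,0.75]]' 5
python3 - <<'E'
from h import *
from scipy.spatial.transform import Rotation as R
c=snap('wrist','w5.png');s=r.read_state();T=R.from_quat(s['eef_rot']).as_matrix();print(s['ee_pos'],T.T@s['ft_force'],s['width'],T.T@(np.array([.548,-.2054,.1475])-s['ee_pos'])*100)
cv2.imwrite('pics/w5c.png',cv2.resize(c['pixels'][220:340,240:400,::-1],(800,600),interpolation=cv2.INTER_CUBIC))
E
```

```text
time: 8.35
ee_pos: [0.5497, -0.206, 0.1488]
eef_rot: [0.935, -0.354, 0.002, 0.001]
ft_force: [1.0, -0.3, -0.4]
width: 0.0222
[ 0.5496775  -0.20603284  0.14877123] [ 0.21427951 -0.22566334  0.98847387] 0.02163591401619708 [-0.16807203  0.06357375  0.12655167]
```

View pics/w5c.png

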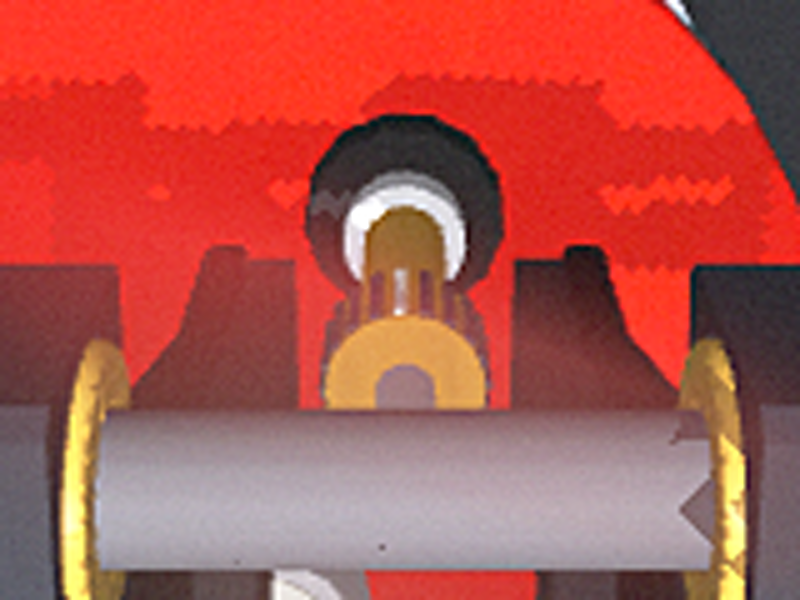

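Run:
```python
from h import *
from scipy.spatial.transform import Rotation as R
c=load('w5.png');s=r.read_state();T=R.from_quat(s['eef_rot']).as_matrix();P=s['ee_pos']
for q in([.0095,-.0109,.022],[.0095,.0109,.022],[.0105,.0,.022]):print(q,proj(c,P+T@np.array(q)))
# stem/nut far (+x) edge etc: in the tool plane z of given heights
def tl(u,v,z):return (T.T@(onz(c,240+u/5,220+v/5,z)-P)*1000).round(2)
print('padedge L,R',tl(298,262,P[2]-.022),tl(515,262,P[2]-.022))
print('nut top far rim',tl(406,317,.1505),'pin far side at nut top',tl(404,366,.1505),'collar top far',tl(405,115,.0985),'white ring',tl(405,172,.1))
```

```text
[0.0095, -0.0109, 0.022] (np.float64(299.75181916620494), np.float64(260.26969090444726))
[0.0095, 0.0109, 0.022] (np.float64(338.9942950515611), np.float64(260.23466285696657))
[0.0105, 0.0, 0.022] (np.float64(319.3722178779978), np.float64(258.5419884141569))
padedge L,R [  2.33 -11.1   21.99] [ 2.29 13.25 22.03]
nut top far rim [ 5.56  0.93 -1.71] pin far side at nut top [ 0.35  0.73 -1.73] collar top far [11.38  0.99 50.32] white ring [ 4.3   0.99 48.79]
```

```bash
python3 -m jog '[[-0.18,0,0.1,0,0.65],[0,0,0,0,0.65],[0,0,0,-0.15,0.65],[0,0,0,-0.15,0.65],[0,0,0,-0.15,0.65],[0,0,0,-0.15,0.65],[0,0,0,-0.15,0.65],[0,0,0,-0.15,0.65],[0,0,0,-0.15,0.65],[0,0,0,-0.15,0.65]]' 5
python3 -m jog '[[0,0,0,-0.15,0.7],[0,0,0,-0.15,0.7],[0,0,0,0,0.75],[0,0,0,0,0.75],[0,0,0,0,0.75],[0,0,0,0,0.75],[0,0,0,0,0.75],[0,0,0,0,0.75],[0,0,0,0,0.75],[0,0,0,0,0.75]]' 5
python3 - <<'E'
from h import *
from scipy.spatial.transform import Rotation as R
c=snap('wrist','w6.png');s=r.read_state();T=R.from_quat(s['eef_rot']).as_matrix();print(s['joint_positions'],s['ee_pos'],T[:,:2].T,T.T@s['ft_force'],s['width'],T.T@(np.array([.548,-.2054,.1475])-s['ee_pos'])*100)
cv2.imwrite('pics/w6c.png',cv2.resize(c['pixels'][220:340,240:400,::-1],(800,600),interpolation=cv2.INTER_CUBIC))
E
```

```text
time: 9.4
ee_pos: [0.5478, -0.2046, 0.1474]
eef_rot: [0.971, 0.238, 0.0, 0.003]
ft_force: [-1.9, 0.5, 0.3]
width: 0.0305
time: 10.4
ee_pos: [0.5475, -0.2046, 0.1473]
eef_rot: [0.927, 0.376, -0.0, 0.003]
ft_force: [0.3, -0.2, -0.4]
width: 0.0219
[-0.42894001  0.39426139  0.88355141  1.710948   -0.32130707  1.187837
 -0.26191925] [ 0.54749752 -0.20460485  0.14734457] [[ 0.71727602  0.69678394 -0.0026916 ]
 [ 0.69678811 -0.71726294  0.0044961 ]] [-0.51351971  1.31297989  0.38734738] 0.021526640602898627 [-0.01940498  0.09211557 -0.01507698]
```

View pics/w6c.png

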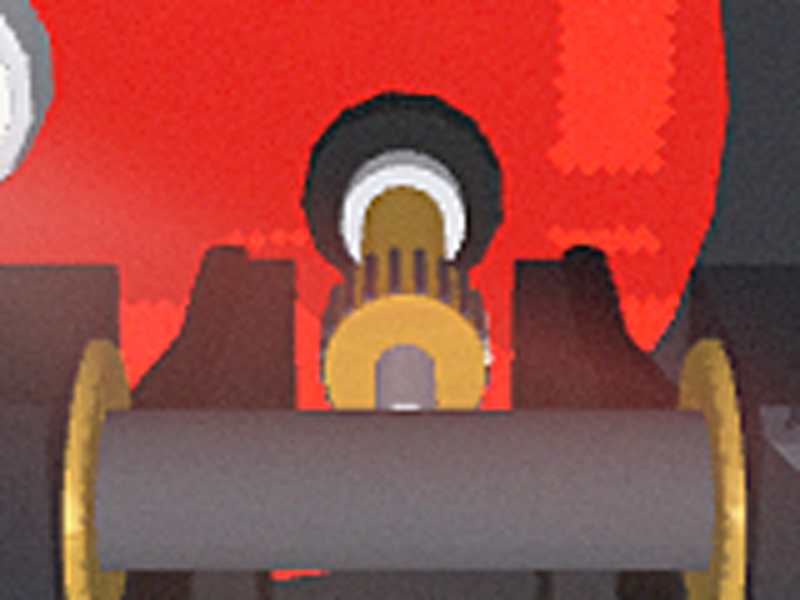

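```bash
python3 -m jog '[[0.04,0,0,0,0.65],[0,0,0,0.15,0.65],[0,0,0,0.15,0.65],[0,0,0,0.15,0.65],[0,0,0,0.15,0.65],[0,0,0,0.15,0.65],[0,0,0,0.15,0.65],[0,0,0,0.15,0.65],[0,0,0,0.15,0.65],[0,0,0,0.15,0.7]]' 5
python3 -m jog '[[0,0,0,0.05,0.76],[0,0,0,0,0.77],[0,0,0,0,0.77],[0,0,0,0,0.77],[0,0,0,0,0.77],[0,0,0,0,0.77],[0,0,0,0,0.77],[0,0,0,0,0.77],[0,0,0,0,0.77],[0,0,0,0,0.77]]' 5
cat > st.py <<'E'
from h import *
from scipy.spatial.transform import Rotation as R
def st():
    s=r.read_state();T=R.from_quat(s['eef_rot']).as_matrix()
    F=[]
    for i in range(1): F.append(s['ft_force'])
    print('q3,q7',s['joint_positions'][[2,6]].round(3),'ee',s['ee_pos'].round(5),'Ftool',(T.T@s['ft_force']).round(2),'tq',(T.T@s['torque']).round(3),'w',s['width'],'yaw',np.arctan2(T[1,0],T[0,0]).round(3),'tilt',T[:,2].round(4))
    c=np.array([.5478,-.2043]); print('to c (cm)',(T.T@np.r_[c-s['ee_pos'][:2],0]*100).round(3))
st()
E
python3 st.py; python3 -c "
from h import *
c=r.camera('wrist');I=c['pixels'][220:300,240:400]
h=cv2.cvtColor(I,cv2.COLOR_RGB2HSV)
m=(h[...,2]<75)
for v in(275-220,283-220,290-220): print(v,[i for i in np.nonzero(np.diff(m[v].astype(int)))[0]], I[v,50:110].sum(1).tolist())"
```

```text
time: 11.45
ee_pos: [0.5483, -0.2039, 0.148]
eef_rot: [0.958, -0.288, 0.002, 0.001]
ft_force: [-0.9, -0.1, -0.3]
width: 0.0283
time: 12.45
ee_pos: [0.5485, -0.2036, 0.148]
eef_rot: [0.95, -0.312, 0.002, 0.001]
ft_force: [-0.4, -0.2, -0.6]
width: 0.02
q3,q7 [ 1.19  -1.504] ee [ 0.54855 -0.20357  0.14799] Ftool [-0.21  0.41  0.56] tq [-0.109 -0.137 -0.012] w 0.02001916401086687 yaw -0.636 tilt [ 0.0032 -0.0037 -1.    ]
to c (cm) [-0.017  0.103  0.   ]
55 [np.int64(100), np.int64(101), np.int64(106), np.int64(107), np.int64(108), np.int64(109), np.int64(110), np.int64(119), np.int64(134)] [266, 262, 253, 269, 254, 281, 263, 258, 246, 282, 292, 356, 348, 346, 348, 349, 342, 335, 333, 344, 270, 295, 362, 286, 254, 329, 352, 305, 259, 273, 321, 335, 369, 458, 451, 341, 304, 270, 239, 250, 303, 317, 221, 223, 217, 273, 340, 292, 318, 323, 333, 140, 174, 158, 170, 175, 164, 146, 167, 144]
63 [np.int64(120), np.int64(121), np.int64(134)] [254, 242, 253, 262, 263, 263, 264, 258, 266, 262, 257, 336, 359, 347, 349, 337, 350, 302, 278, 288, 307, 324, 455, 487, 473, 481, 465, 474, 471, 469, 475, 473, 460, 475, 466, 465, 468, 462, 462, 460, 469, 476, 469, 468, 387, 320, 280, 270, 282, 304, 310, 213, 221, 225, 216, 208, 203, 217, 203, 205]
70 [np.int64(141), np.int64(142), np.int64(143), np.int64(144), np.int64(147)] [246, 257, 245, 255, 252, 244, 259, 262, 259, 250, 258, 328, 355, 335, 350, 348, 273, 352, 497, 472, 476, 458, 451, 456, 470, 473, 472, 474, 483, 444, 421, 415, 423, 419, 415, 415, 410, 444, 458, 448, 475, 468, 451, 469, 468, 459, 472, 486, 474, 335, 289, 263, 262, 261, 256, 257, 273, 265, 266, 265]
```

```bash
python3 -m jog '[[-0.02,0.1,0,0,0.77],[0,0,0,0,0.77],[0,0,0,0,0.77],[0,0,0,0,0.77],[0,0,0,0,0.79],[0,0,0,0,0.79],[0,0,0,0,0.79],[0,0,0,0,0.79],[0,0,0,0,0.79],[0,0,0,0,0.79]]' 5
python3 st.py; python3 -c "
from h import *
c=r.camera('wrist');I=c['pixels'][220:300,240:400]
for v in(60,63,66,70): print(v, I[v,55:110].sum(1).tolist())"
```

```text
time: 13.5
ee_pos: [0.5477, -0.2043, 0.1479]
eef_rot: [0.95, -0.312, 0.002, 0.001]
ft_force: [-0.5, -0.0, 0.2]
width: 0.0182
q3,q7 [ 1.191 -1.503] ee [ 0.54774 -0.2043   0.14795] Ftool [-0.37  0.3  -0.25] tq [-0.128 -0.184 -0.011] w 0.01818564260321162 yaw -0.635 tilt [ 0.0031 -0.0038 -1.    ]
to c (cm) [ 0.005 -0.003  0.   ]
60 [258, 278, 261, 254, 275, 266, 260, 295, 361, 341, 307, 290, 287, 290, 321, 348, 373, 371, 404, 434, 504, 492, 490, 463, 481, 473, 475, 488, 478, 465, 481, 502, 486, 397, 307, 295, 296, 255, 301, 259, 244, 270, 331, 339, 210, 212, 198, 222, 189, 216, 176, 199, 177, 183, 188]
63 [268, 271, 265, 267, 267, 260, 250, 259, 358, 339, 283, 277, 328, 359, 406, 484, 473, 477, 475, 476, 478, 469, 468, 474, 471, 474, 481, 473, 470, 464, 466, 472, 467, 468, 466, 474, 475, 442, 327, 267, 251, 276, 304, 340, 202, 247, 234, 232, 222, 214, 213, 207, 194, 211, 209]
66 [271, 273, 263, 265, 275, 251, 271, 269, 363, 314, 260, 331, 470, 483, 459, 461, 469, 468, 478, 490, 484, 479, 483, 469, 461, 484, 468, 466, 474, 474, 461, 468, 464, 471, 471, 461, 462, 467, 500, 482, 403, 290, 286, 368, 246, 237, 247, 251, 254, 238, 230, 241, 240, 247, 228]
70 [262, 265, 260, 252, 251, 260, 250, 269, 371, 286, 449, 482, 469, 462, 459, 466, 467, 469, 465, 480, 476, 472, 410, 427, 413, 424, 409, 413, 410, 411, 424, 480, 467, 456, 462, 461, 453, 479, 472, 487, 479, 486, 297, 344, 238, 268, 263, 261, 254, 267, 265, 267, 259, 259, 258]
```

```bash
python3 -m jog '[[0,0,0,0,0.80],[0,0,0,0,0.80],[0,0,0,0,0.81],[0,0,0,0,0.81],[0,0,0,0,0.82],[0,0,0,0,0.82],[0,0,0,0,0.83],[0,0,0,0,0.84],[0,0,0,0,0.85],[0,0,0,0,0.85]]' 4
python3 st.py
```

```text
time: 14.55
ee_pos: [0.5477, -0.2043, 0.1479]
eef_rot: [0.95, -0.312, 0.002, 0.001]
ft_force: [0.7, 0.4, 0.7]
width: 0.0155
q3,q7 [ 1.191 -1.503] ee [ 0.54773 -0.20434  0.14795] Ftool [ 0.33 -0.74 -0.74] tq [-0.096 -0.088 -0.008] w 0.015462865496595028 yaw -0.636 tilt [ 0.0031 -0.0038 -1.    ]
to c (cm) [ 0.003 -0.007  0.   ]
```

```bash
python3 -m jog '[[0,0,0,0,0.9],[0,0,0,0,0.9],[0,0,0,0,0.9],[0,0,-0.02,-0.12,0.9],[0,0,-0.02,-0.12,0.9],[0,0,-0.02,-0.12,0.9],[0,0,-0.02,-0.12,0.9],[0,0,-0.02,-0.12,0.9],[0,0,0,0,0.9],[0,0,0,0,0.9]]' 20
python3 st.py
```

```text
time: 15.55
ee_pos: [0.5476, -0.2044, 0.149]
eef_rot: [1.0, -0.008, 0.002, 0.002]
ft_force: [-0.2, -0.5, -0.5]
width: 0.0147
q3,q7 [ 1.052 -0.969] ee [ 0.54759 -0.20437  0.14898] Ftool [-0.21  0.54  0.5 ] tq [-0.068 -0.147 -0.023] w 0.014718469310514733 yaw -0.017 tilt [ 0.003 -0.004 -1.   ]
to c (cm) [ 0.021 -0.008  0.   ]
```

```bash
python3 -m jog '[[0.01,0,-0.02,-0.12,0.9],[0,0,-0.02,-0.12,0.9],[0,0,-0.02,-0.12,0.9],[0,0,-0.02,-0.12,0.9],[0,0,-0.02,-0.12,0.9],[0,0,-0.02,-0.12,0.9],[0,0,-0.02,-0.12,0.9],[0,0,-0.02,-0.12,0.9],[0,0,0,0,0.9],[0,0,0,0,0.9]]' 20
python3 st.py
python3 - <<'E'
from h import *
c=r.camera('wrist');cv2.imwrite('pics/w7c.png',cv2.resize(c['pixels'][220:340,240:400,::-1],(800,600),interpolation=cv2.INTER_CUBIC))
E
```

```text
time: 16.55
ee_pos: [0.5477, -0.2047, 0.1504]
eef_rot: [0.891, 0.455, -0.0, 0.002]
ft_force: [-0.7, 0.3, 1.1]
width: 0.0145
q3,q7 [ 0.844 -0.108] ee [ 0.54773 -0.20475  0.1504 ] Ftool [-0.14 -0.71 -1.06] tq [ 0.116 -0.074 -0.039] w 0.014488551502668668 yaw 0.944 tilt [ 0.0014 -0.0048 -1.    ]
to c (cm) [ 0.04 -0.02 -0.  ]
```

View pics/w7c.png

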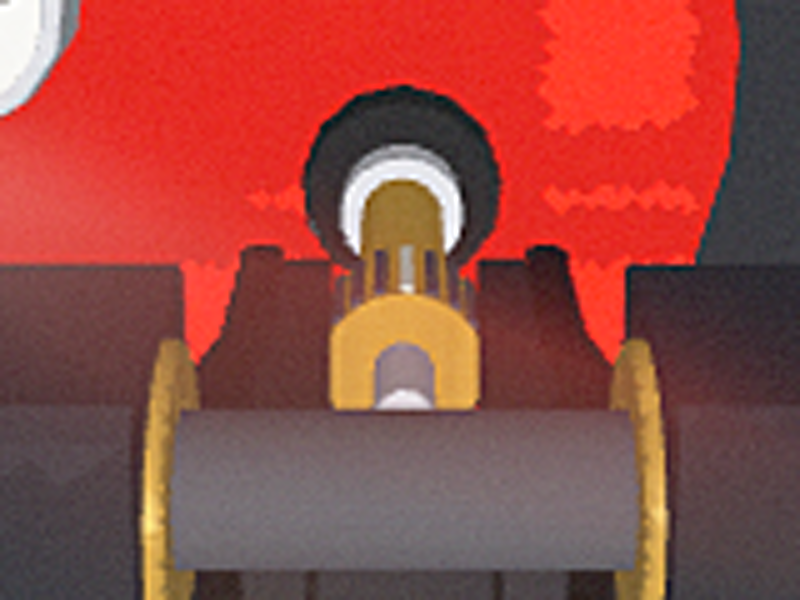

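```bash
python3 -m jog '[[0.03,-0.02,-0.02,-0.12,0.9],[0,0,-0.02,-0.12,0.9],[0,0,-0.02,-0.12,0.9],[0,0,-0.02,-0.12,0.9],[0,0,-0.02,-0.12,0.9],[0,0,-0.02,-0.12,0.9],[0,0,-0.02,-0.12,0.9],[0,0,-0.02,-0.12,0.9],[0,0,0,0,0.9],[0,0,0,0,0.9]]' 20
python3 st.py
```

```text
time: 17.6
ee_pos: [0.5481, -0.2049, 0.1518]
eef_rot: [0.581, 0.814, -0.003, 0.002]
ft_force: [-0.9, 1.0, 1.7]
width: 0.0144
q3,q7 [0.663 0.782] ee [ 0.54811 -0.20487  0.15185] Ftool [ 1.17 -0.52 -1.67] tq [0.131 0.15  0.001] w 0.014391913549165984 yaw 1.902 tilt [ 3.0e-04 -6.4e-03 -1.0e+00]
to c (cm) [ 0.065 -0.011 -0.   ]
```

```bash
python3 -m jog '[[0.06,-0.01,-0.04,-0.12,0.9],[0,0,-0.02,-0.12,0.9],[0.01,0,-0.02,-0.12,0.9],[0.01,0,-0.02,-0.12,0.9],[0.01,0,-0.02,-0.12,0.9],[0.01,0,-0.02,-0.12,0.9],[0.01,0,-0.02,-0.12,0.9],[0,0,0,0,0.9],[0,0,0,0,0.9],[0,0,0,0,0.9]]' 20
python3 st.py
```

```text
time: 18.6
ee_pos: [0.5482, -0.2045, 0.1531]
eef_rot: [0.207, 0.978, -0.004, 0.001]
ft_force: [0.1, 0.3, 1.3]
width: 0.0143
q3,q7 [0.528 1.56 ] ee [ 0.54818 -0.20449  0.15312] Ftool [ 0.08  0.33 -1.27] tq [-0.051  0.     0.027] w 0.014346435693597323 yaw 2.725 tilt [ 4.0e-04 -7.9e-03 -1.0e+00]
to c (cm) [ 0.042  0.002 -0.   ]
```

```bash
python3 -m jog '[[0.03,0,-0.02,-0.12,0.9],[0,0,0,0,0.9],[0,0,0,0,0.9],[0,0,0,0,0.8],[0,0,0,0,0.75],[0,0,0,0,0.7],[0,0,0,0,0.65],[0,0,0,0,0.6],[0,0,0,0,0.6],[0,0,0,0,0.6]]' 20
python3 st.py
python3 - <<'E'
from h import *
c=r.camera('wrist');cv2.imwrite('pics/w8c.png',cv2.resize(c['pixels'][220:340,240:400,::-1],(800,600),interpolation=cv2.INTER_CUBIC))
E
```

```text
time: 19.6
ee_pos: [0.5475, -0.2042, 0.1524]
eef_rot: [0.156, 0.988, -0.004, -0.0]
ft_force: [1.3, -0.1, -0.3]
width: 0.0345
q3,q7 [0.511 1.657] ee [ 0.54747 -0.2042   0.15238] Ftool [-1.27  0.36  0.27] tq [-0.006 -0.017  0.008] w 0.03450944996565354 yaw 2.827 tilt [-0.0013 -0.008  -1.    ]
to c (cm) [-0.034  0.     0.   ]
```

View pics/w8c.png

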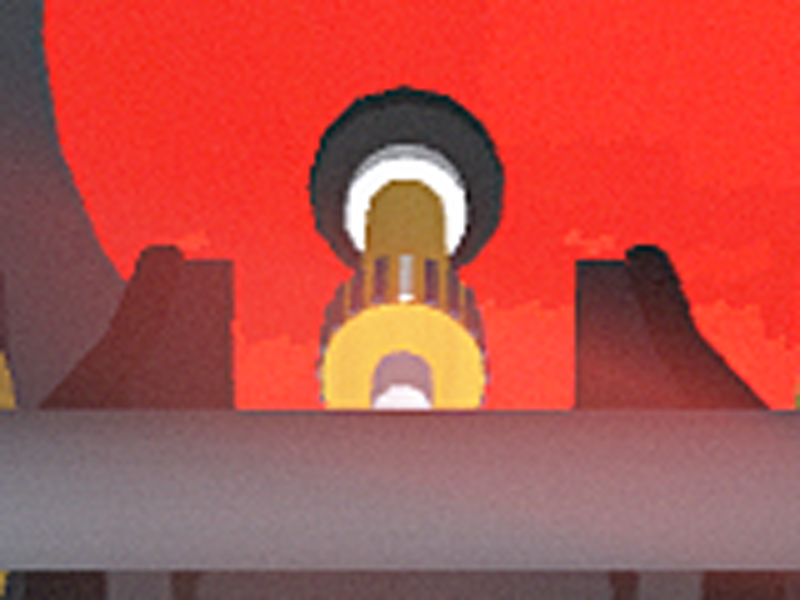

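```bash
python3 -m jog '[[0,0,-1.3,0,0.6],[0,0,-1.3,0,0.6],[0,0,-1.3,0,0.6],[0,0,-1.2,0,0.7],[0,0,0,0,0.9],[0,0,0,0,1],[0,0,0,0,1],[0,0,0,0,1],[0,0,0,0,1],[0,0,0,0,1]]' 20
python3 -m jog '[[0,0,0,0,1],[0,0,0,0,1],[0,0,0,0,1],[0,0,0,0,1],[0,0,0,0,1],[0,0,0,0,1],[0,0,0,0,1],[0,0,0,0,1],[0,0,0,0,1],[0,0,0,0,1]]'
python3 st.py
```

```text
time: 20.65
ee_pos: [0.5476, -0.2039, 0.2086]
eef_rot: [0.157, 0.988, -0.004, 0.0]
ft_force: [-0.2, 0.0, -0.8]
width: 0.0008
time: 21.65
ee_pos: [0.5474, -0.2039, 0.2081]
eef_rot: [0.157, 0.988, -0.004, 0.0]
ft_force: [-0.8, -0.0, 0.6]
width: 0.0005
q3,q7 [0.522 1.637] ee [ 0.54742 -0.20385  0.20809] Ftool [ 0.76 -0.3  -0.58] tq [ 0.023 -0.019 -0.005] w 0.0005480420568486274 yaw 2.827 tilt [-0.0011 -0.0081 -1.    ]
to c (cm) [-0.05  -0.031  0.   ]
```

```bash
python3 -m jog '[[-0.05,-0.03,0.5,0,1],[0,0,0.4,0,1],[0,0,0.3,0,1],[0,0,0.2,0,1],[0,0,0,0,1],[0,0,0,0,1],[0,0,0,0,1],[0,0,0,0,1],[0,0,0,0,1],[0,0,0,0,1]]' 20
python3 st.py
```

```text
time: 22.65
ee_pos: [0.5478, -0.2044, 0.1927]
eef_rot: [0.157, 0.988, -0.004, 0.0]
ft_force: [-0.1, -0.1, -0.6]
width: 0.0002
q3,q7 [0.52  1.643] ee [ 0.5478  -0.20441  0.19274] Ftool [ 0.06 -0.15  0.57] tq [-0.026  0.031  0.06 ] w 0.00023832397367055572 yaw 2.827 tilt [-0.0013 -0.008  -1.    ]
to c (cm) [ 0.003  0.011 -0.   ]
```

```bash
python3 -m jog '[[0,0,0.05,0,1],[0,0,0.05,0,1],[0,0,0.05,0,1],[0,0,0.05,0,1],[0,0,0.05,0,1],[0,0,0.05,0,1],[0,0,0,0,1],[0,0,0,0,1],[0,0,0,0,1],[0,0,0,0,1]]' 20
python3 st.py
```

```text
time: 23.65
ee_pos: [0.5478, -0.2044, 0.1895]
eef_rot: [0.157, 0.988, -0.004, 0.0]
ft_force: [-0.3, -0.1, -0.7]
width: 0.0006
q3,q7 [0.519 1.644] ee [ 0.5478  -0.20441  0.1895 ] Ftool [ 0.29 -0.18  0.72] tq [-0.071  0.011  0.005] w 0.0005596269047179828 yaw 2.827 tilt [-0.0012 -0.008  -1.    ]
to c (cm) [ 0.003  0.011 -0.   ]
```

No contact yet (Fz ≈ 0). Continuing in fine steps.

```bash
python3 -m jog '[[0,0,0.05,0,1],[0,0,0.05,0,1],[0,0,0.05,0,1],[0,0,0.05,0,1],[0,0,0,0,1],[0,0,0,0,1],[0,0,0,0,1],[0,0,0,0,1],[0,0,0,0,1],[0,0,0,0,1]]' 20
python3 st.py
```

```text
time: 24.65
ee_pos: [0.5478, -0.2045, 0.1873]
eef_rot: [0.157, 0.988, -0.004, 0.0]
ft_force: [0.3, 0.2, 0.5]
width: 0.0004
q3,q7 [0.519 1.645] ee [ 0.5478  -0.20448  0.18735] Ftool [-0.22  0.27 -0.47] tq [0.014 0.007 0.008] w 0.00037894133867440193 yaw 2.827 tilt [-0.0012 -0.0081 -1.    ]
to c (cm) [ 0.006  0.017 -0.   ]
```

```bash
python3 -m jog '[[0,0.01,0.05,0,1],[0,0,0,0,1],[0,0,0,0,1],[0,0,0.05,0,1],[0,0,0,0,1],[0,0,0,0,1],[0,0,0,0,1],[0,0,0,0,1],[0,0,0,0,1],[0,0,0,0,1]]' 20
python3 st.py
```

```text
time: 25.65
ee_pos: [0.5479, -0.2044, 0.1863]
eef_rot: [0.157, 0.988, -0.004, 0.0]
ft_force: [0.6, -1.0, 0.7]
width: 0.0003
q3,q7 [0.519 1.645] ee [ 0.54785 -0.20436  0.18627] Ftool [-0.91 -0.8  -0.72] tq [-0.039 -0.014  0.017] w 0.0003096333491349573 yaw 2.827 tilt [-0.0012 -0.0081 -1.    ]
to c (cm) [ 0.007  0.004 -0.   ]
```

```bash
python3 -m jog '[[0,0,0.05,0,1],[0,0,0,0,1],[0,0,0,0,1],[0,0,0.05,0,1],[0,0,0,0,1],[0,0,0,0,1],[0,0,0,0,1],[0,0,0,0,1],[0,0,0,0,1],[0,0,0,0,1]]' 20
python3 st.py
```

```text
time: 26.65
ee_pos: [0.5478, -0.2044, 0.1852]
eef_rot: [0.157, 0.988, -0.004, 0.0]
ft_force: [-0.9, 0.1, -0.3]
width: 0.0006
q3,q7 [0.518 1.645] ee [ 0.54783 -0.20437  0.18515] Ftool [ 0.87 -0.18  0.32] tq [ 0.034 -0.016  0.015] w 0.0006436806452142926 yaw 2.827 tilt [-0.0012 -0.0081 -1.    ]
to c (cm) [ 0.005  0.006 -0.   ]
```

```bash
python3 -m jog '[[0,0,0.05,0,1],[0,0,0,0,1],[0,0,0,0,1],[0,0,0.05,0,1],[0,0,0,0,1],[0,0,0,0,1],[0,0,0,0,1],[0,0,0,0,1],[0,0,0,0,1],[0,0,0,0,1]]' 20
python3 st.py
```

```text
time: 27.65
ee_pos: [0.5478, -0.2044, 0.1841]
eef_rot: [0.157, 0.988, -0.004, 0.0]
ft_force: [-0.0, 0.3, 0.5]
width: 0.0003
q3,q7 [0.518 1.646] ee [ 0.54784 -0.20435  0.18407] Ftool [ 0.13  0.24 -0.5 ] tq [ 0.008  0.027 -0.018] w 0.0003379151491638338 yaw 2.827 tilt [-0.0012 -0.008  -1.    ]
to c (cm) [ 0.006  0.004 -0.   ]
```

```bash
python3 -m jog '[[0,0,0.05,0,1],[0,0,0,0,1],[0,0,0,0,1],[0,0,0.05,0,1],[0,0,0,0,1],[0,0,0,0,1],[0,0,0,0,1],[0,0,0,0,1],[0,0,0,0,1],[0,0,0,0,1]]' 20
python3 st.py
python3 - <<'E'
from h import *
c=r.camera('wrist');s=r.read_state();I=c['pixels'][220:340,240:400,::-1]
a=r.camera('scene');u,v=map(int,proj(a,[.5478,-.2044,.16]));J=a['pixels'][v-22:v+23,u-30:u+30,::-1]
cv2.imwrite('pics/w9c.png',np.hstack([cv2.resize(I,(400,300),interpolation=cv2.INTER_CUBIC),cv2.resize(J,(400,300),interpolation=cv2.INTER_CUBIC)]))
E
```

```text
time: 28.65
ee_pos: [0.5479, -0.2044, 0.183]
eef_rot: [0.157, 0.988, -0.004, 0.0]
ft_force: [0.2, 0.0, -0.8]
width: 0.0006
q3,q7 [0.518 1.646] ee [ 0.54785 -0.2044   0.18301] Ftool [-0.17  0.07  0.76] tq [-0.014 -0.064  0.017] w 0.0006371686420152599 yaw 2.827 tilt [-0.0011 -0.0081 -1.    ]
to c (cm) [ 0.008  0.008 -0.   ]
```

View pics/w9c.png

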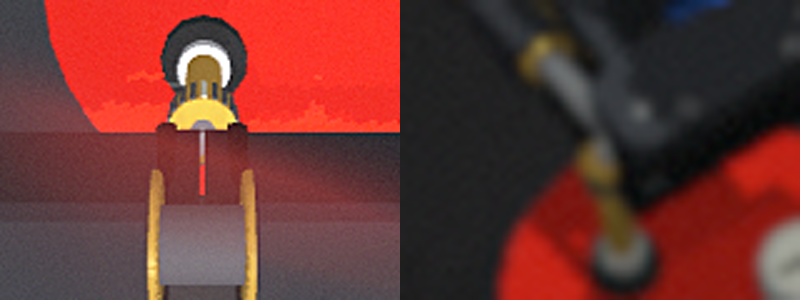

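```bash
python3 -m jog '[[0,0,0.05,0,1],[0,0,0,0,1],[0,0,0,0,1],[0,0,0.05,0,1],[0,0,0,0,1],[0,0,0,0,1],[0,0,0,0,1],[0,0,0,0,1],[0,0,0,0,1],[0,0,0,0,1]]' 20
python3 st.py
```

```text
time: 29.75
ee_pos: [0.5478, -0.2044, 0.1819]
eef_rot: [0.157, 0.988, -0.004, 0.0]
ft_force: [0.5, -0.4, -0.7]
width: 0.0006
q3,q7 [0.518 1.647] ee [ 0.54782 -0.20441  0.18188] Ftool [-0.57 -0.2   0.69] tq [ 0.002 -0.048  0.016] w 0.0005579676137309746 yaw 2.827 tilt [-0.0012 -0.008  -1.    ]
to c (cm) [ 0.005  0.009 -0.   ]
```

Run:
```python
from h import *
from scipy.spatial.transform import Rotation as R
now=r.camera('wrist')
c0=np.array([.5478,-.2044])
def hz(c,v,off,u=None):
    M=np.linalg.inv(c['camera_from_world']); up=-M[:3,2]; # look
    d=M[:2,1]; d=d/np.linalg.norm(d)   # image-up horizontally
    o,dd=ray(c,320.,v); t=(d@(c0+off*d-o[:2]))/(d@dd[:2]); return o[2]+dd[2]*t
for n,v in(('w5',283.4),('w6',279.)):
    print(n,'nut top',hz(load(n+'.png'),v,.008))
# bright/brass far rim now
I=now['pixels'];print('col 321 rows 245-285',[(v,I[v,321].tolist()) for v in range(250,282,1)])
for n,v in(('w2',247.8),('w3',246.6),('w1',231.5)):print(n,'tip z',hz(load(n+'.png'),v,0))
```

```text
w5 nut top 0.150397520190103
w6 nut top 0.15300593542719695
col 321 rows 245-285 [(250, [149, 115, 53]), (251, [154, 117, 54]), (252, [150, 113, 53]), (253, [167, 181, 189]), (254, [170, 181, 181]), (255, [169, 180, 177]), (256, [166, 177, 175]), (257, [165, 176, 174]), (258, [210, 219, 214]), (259, [255, 255, 255]), (260, [255, 222, 80]), (261, [252, 222, 92]), (262, [251, 219, 93]), (263, [250, 217, 90]), (264, [250, 218, 95]), (265, [250, 219, 96]), (266, [250, 217, 91]), (267, [255, 225, 96]), (268, [225, 178, 123]), (269, [142, 134, 158]), (270, [160, 147, 159]), (271, [167, 153, 159]), (272, [110, 79, 83]), (273, [157, 134, 139]), (274, [182, 165, 173]), (275, [177, 157, 168]), (276, [181, 156, 163]), (277, [180, 155, 158]), (278, [183, 154, 158]), (279, [177, 148, 151]), (280, [183, 144, 149]), (281, [183, 144, 147])]
w2 tip z 0.1651070143311846
w3 tip z 0.1620760863172474
w1 tip z 0.166905445683869
```

```bash
python3 -m jog '[[0,0,0.05,0,1],[0,0,0,0,1],[0,0,0,0,1],[0,0,0.05,0,1],[0,0,0,0,1],[0,0,0,0,1],[0,0,0,0,1],[0,0,0,0,1],[0,0,0,0,1],[0,0,0,0,1]]' 20
python3 st.py
```

```text
time: 30.8
ee_pos: [0.5478, -0.2044, 0.1808]
eef_rot: [0.157, 0.988, -0.004, 0.0]
ft_force: [-0.7, 0.3, 0.3]
width: 0.0006
q3,q7 [0.518 1.647] ee [ 0.54784 -0.20439  0.18082] Ftool [ 0.78  0.01 -0.28] tq [-0.023  0.05  -0.001] w 0.0006280078094598414 yaw 2.827 tilt [-0.0011 -0.008  -1.    ]
to c (cm) [ 0.007  0.007 -0.   ]
```

```bash
python3 -m jog '[[0,0,0.05,0,1],[0,0,0,0,1],[0,0,0.05,0,1],[0,0,0,0,1],[0,0,0.05,0,1],[0,0,0,0,1],[0,0,0.05,0,1],[0,0,0,0,1],[0,0,0,0,1],[0,0,0,0,1]]' 20
python3 st.py
```

```text
time: 31.8
ee_pos: [0.5478, -0.2044, 0.1786]
eef_rot: [0.157, 0.988, -0.004, -0.0]
ft_force: [0.5, -0.2, 0.2]
width: 0.0003
q3,q7 [0.517 1.648] ee [ 0.54781 -0.20438  0.17857] Ftool [-0.55  0.   -0.18] tq [-0.012  0.053 -0.018] w 0.0002879175122609622 yaw 2.827 tilt [-0.0013 -0.008  -1.    ]
to c (cm) [ 0.004  0.007 -0.   ]
```

Run:
```python
from h import *
c=r.camera('wrist');I=c['pixels'][235:310,270:370,::-1]
cv2.imwrite('pics/w10c.png',cv2.resize(I,(800,600),interpolation=cv2.INTER_CUBIC))
```

```text
(no output)
```

View pics/w10c.png

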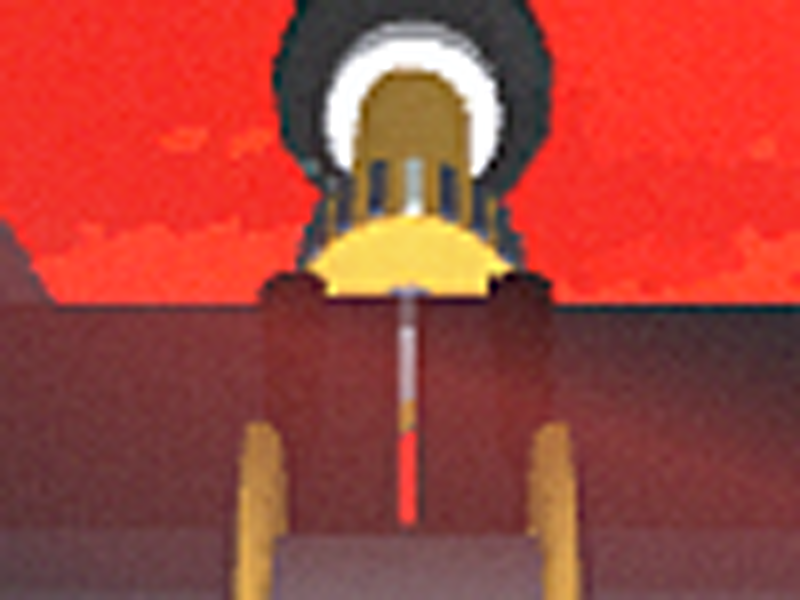

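Run:
```python
from h import *
c=r.camera('wrist');I=c['pixels']
for v in range(266,302): print(v,I[v,320:323].mean(1).round().tolist(),I[v,321].tolist())
c0=np.array([.5478,-.2044]);M=np.linalg.inv(c['camera_from_world']);d=M[:2,1]/np.linalg.norm(M[:2,1])
for z in(.156,.160,.164,.168):print(z,[round(proj(c,np.r_[c0+o*d,z])[1],1) for o in(.003,-.003)])
for z in(.148,.152,.156):print('nut',z,[round(proj(c,np.r_[c0+o*d,z])[1],1) for o in(.008,-.008)])
```

```text
266 [185.0, 188.0, 189.0] [250, 219, 96]
267 [188.0, 188.0, 189.0] [250, 218, 96]
268 [184.0, 187.0, 187.0] [251, 217, 94]
269 [191.0, 191.0, 189.0] [255, 225, 94]
270 [191.0, 179.0, 192.0] [227, 182, 127]
271 [154.0, 145.0, 123.0] [145, 133, 158]
272 [99.0, 95.0, 41.0] [113, 82, 90]
273 [111.0, 101.0, 54.0] [121, 87, 95]
274 [111.0, 104.0, 61.0] [125, 92, 95]
275 [118.0, 108.0, 60.0] [133, 93, 99]
276 [178.0, 178.0, 57.0] [187, 170, 177]
277 [179.0, 170.0, 62.0] [184, 161, 164]
278 [173.0, 167.0, 63.0] [184, 158, 160]
279 [171.0, 160.0, 63.0] [179, 149, 152]
280 [168.0, 162.0, 68.0] [183, 148, 156]
281 [166.0, 154.0, 70.0] [179, 140, 144]
282 [162.0, 158.0, 64.0] [180, 145, 149]
283 [164.0, 155.0, 73.0] [176, 142, 148]
284 [164.0, 150.0, 70.0] [173, 137, 141]
285 [138.0, 126.0, 72.0] [188, 122, 68]
286 [133.0, 126.0, 74.0] [183, 125, 69]
287 [131.0, 128.0, 73.0] [184, 127, 72]
288 [133.0, 103.0, 72.0] [145, 94, 71]
289 [120.0, 124.0, 68.0] [255, 60, 57]
290 [126.0, 124.0, 69.0] [252, 62, 59]
291 [128.0, 124.0, 71.0] [249, 65, 57]
292 [130.0, 127.0, 69.0] [247, 70, 63]
293 [128.0, 123.0, 67.0] [247, 64, 57]
294 [124.0, 122.0, 67.0] [248, 61, 58]
295 [129.0, 119.0, 70.0] [244, 61, 52]
296 [126.0, 127.0, 69.0] [247, 72, 62]
297 [130.0, 125.0, 69.0] [247, 67, 61]
298 [129.0, 127.0, 67.0] [249, 69, 63]
299 [130.0, 127.0, 62.0] [254, 64, 62]
300 [94.0, 93.0, 71.0] [161, 62, 56]
301 [84.0, 72.0, 73.0] [103, 58, 56]
0.156 [np.float64(269.2), np.float64(279.2)]
0.16 [np.float64(271.8), np.float64(281.9)]
0.164 [np.float64(274.4), np.float64(284.8)]
0.168 [np.float64(277.2), np.float64(287.7)]
nut 0.148 [np.float64(256.3), np.float64(282.0)]
nut 0.152 [np.float64(258.5), np.float64(284.6)]
nut 0.156 [np.float64(260.8), np.float64(287.4)]
```

```bash
python3 -m jog '[[0,0,0.05,0,1],[0,0,0,0,1],[0,0,0.05,0,1],[0,0,0,0,1],[0,0,0.05,0,1],[0,0,0,0,1],[0,0,0.03,0,1],[0,0,0,0,1],[0,0,0,0,1],[0,0,0,0,1]]' 20
python3 st.py
```

```text
time: 32.9
ee_pos: [0.5478, -0.2044, 0.1766]
eef_rot: [0.157, 0.988, -0.004, 0.0]
ft_force: [-0.6, -0.6, -0.3]
width: 0.0007
q3,q7 [0.517 1.648] ee [ 0.54783 -0.20442  0.17664] Ftool [ 0.39 -0.73  0.28] tq [-0.049 -0.019  0.012] w 0.0007348526457558503 yaw 2.827 tilt [-0.0012 -0.0081 -1.    ]
to c (cm) [ 0.006  0.01  -0.   ]
```

```bash
python3 -m jog '[[0,0,0.05,0,1],[0,0,0,0,1],[0,0,0.05,0,1],[0,0,0,0,1],[0,0,0.05,0,1],[0,0,0,0,1],[0,0,0,0,1],[0,0,0,0,1],[0,0,0,0,1],[0,0,0,0,1]]' 20
python3 st.py
```

```text
time: 33.9
ee_pos: [0.5478, -0.2044, 0.175]
eef_rot: [0.157, 0.988, -0.004, 0.0]
ft_force: [0.1, 0.2, 0.9]
width: 0.0006
q3,q7 [0.516 1.649] ee [ 0.54784 -0.20443  0.17501] Ftool [-0.04  0.18 -0.87] tq [-0.003 -0.003  0.037] w 0.0005825472075078272 yaw 2.827 tilt [-0.0012 -0.0081 -1.    ]
to c (cm) [ 0.008  0.011 -0.   ]
```

```bash
python3 -m jog '[[0,0,0.05,0,1],[0,0,0,0,1],[0,0,0,0,1],[0,0,0.05,0,1],[0,0,0,0,1],[0,0,0,0,1],[0,0,0,0,1],[0,0,0,0,1],[0,0,0,0,1],[0,0,0,0,1]]' 20
python3 st.py
```

```text
time: 34.9
ee_pos: [0.5478, -0.2045, 0.1739]
eef_rot: [0.157, 0.988, -0.004, 0.0]
ft_force: [-0.1, -0.1, -0.0]
width: 0.0001
q3,q7 [0.516 1.649] ee [ 0.54784 -0.20447  0.17391] Ftool [ 0.11 -0.12  0.01] tq [-0.016 -0.016  0.034] w 0.00010477807311186577 yaw 2.827 tilt [-0.0012 -0.0081 -1.    ]
to c (cm) [ 0.009  0.014 -0.   ]
```

Run:
```python
from h import *
c=r.camera('wrist');I=c['pixels']
for v in range(256,306): print(v,I[v,318:325].sum(1).tolist(),I[v,321].tolist())
c0=np.array([.5478,-.2044]);M=np.linalg.inv(c['camera_from_world']);d=M[:2,1]/np.linalg.norm(M[:2,1])
for z in(.160,.1645):print(z,[round(proj(c,np.r_[c0+o*d,z])[1],1) for o in(.003,-.003)])
print('nut',[round(proj(c,np.r_[c0+o*d,.1565])[1],1) for o in(.008,.003,-.008)])
```

```text
256 [315, 318, 317, 325, 328, 332, 319] [156, 116, 53]
257 [298, 320, 400, 548, 518, 314, 332] [169, 188, 191]
258 [269, 339, 401, 527, 519, 316, 331] [168, 180, 179]
259 [275, 329, 389, 522, 506, 316, 324] [167, 177, 178]
260 [282, 339, 382, 522, 457, 314, 329] [170, 176, 176]
261 [291, 339, 392, 521, 464, 300, 335] [168, 178, 175]
262 [314, 334, 390, 508, 437, 311, 335] [163, 173, 172]
263 [299, 343, 529, 738, 549, 311, 317] [237, 248, 253]
264 [275, 324, 509, 698, 616, 277, 321] [250, 243, 205]
265 [594, 581, 571, 563, 575, 581, 535] [255, 224, 84]
266 [563, 566, 566, 557, 564, 571, 569] [251, 218, 88]
267 [552, 560, 557, 557, 564, 557, 557] [250, 215, 92]
268 [556, 552, 562, 564, 562, 566, 556] [250, 216, 98]
269 [561, 552, 558, 552, 563, 552, 556] [250, 214, 88]
270 [575, 562, 559, 571, 567, 573, 581] [255, 221, 95]
271 [494, 515, 587, 577, 501, 498, 503] [255, 226, 96]
272 [132, 156, 378, 344, 98, 142, 114] [162, 115, 67]
273 [167, 174, 360, 341, 142, 169, 170] [143, 110, 88]
274 [196, 185, 332, 304, 166, 184, 192] [117, 90, 97]
275 [213, 204, 330, 321, 188, 200, 207] [127, 92,
[... 1100 characters left out ...]
 63, 56]
296 [208, 248, 389, 365, 196, 215, 217] [245, 61, 59]
297 [204, 222, 383, 378, 198, 205, 220] [246, 70, 62]
298 [215, 241, 382, 370, 189, 209, 218] [244, 67, 59]
299 [215, 217, 386, 370, 189, 203, 209] [246, 68, 56]
300 [208, 232, 385, 378, 185, 215, 201] [250, 68, 60]
301 [217, 239, 392, 279, 211, 220, 214] [154, 65, 60]
302 [288, 275, 259, 256, 258, 279, 281] [102, 76, 78]
303 [277, 286, 279, 275, 293, 288, 271] [109, 81, 85]
304 [276, 278, 279, 284, 288, 271, 291] [114, 83, 87]
305 [288, 286, 301, 296, 291, 291, 299] [116, 88, 92]
0.16 [np.float64(274.9), np.float64(285.2)]
0.1645 [np.float64(278.0), np.float64(288.6)]
nut [np.float64(263.9), np.float64(272.5), np.float64(291.1)]
```

Run:
```python
from h import *
from scipy.spatial.transform import Rotation as R
c=r.camera('wrist');s=r.read_state();T=R.from_quat(s['eef_rot']).as_matrix();print(s['ee_pos'][2],s['ft_force'])
for x in(.0095,.0075,.0055):print(x,[(z,round(proj(c,s['ee_pos']+T@np.array([x,0,z]))[1],1)) for z in(.004,.007,.01,.013,.016,.019,.022)])
```

```text
0.17391712908566317 [1.31068461 0.25493575 0.85892043]
0.0095 [(0.004, np.float64(270.1)), (0.007, np.float64(268.0)), (0.01, np.float64(266.0)), (0.013, np.float64(264.1)), (0.016, np.float64(262.2)), (0.019, np.float64(260.4)), (0.022, np.float64(258.7))]
0.0075 [(0.004, np.float64(273.8)), (0.007, np.float64(271.7)), (0.01, np.float64(269.6)), (0.013, np.float64(267.7)), (0.016, np.float64(265.7)), (0.019, np.float64(263.9)), (0.022, np.float64(262.1))]
0.0055 [(0.004, np.float64(277.5)), (0.007, np.float64(275.3)), (0.01, np.float64(273.2)), (0.013, np.float64(271.2)), (0.016, np.float64(269.2)), (0.019, np.float64(267.3)), (0.022, np.float64(265.5))]
```

```bash
python3 -m jog '[[0,0.01,0.05,0,1],[0,0,0,0,1],[0,0,0.05,0,1],[0,0,0,0,1],[0,0,0.05,0,1],[0,0,0,0,1],[0,0,0.03,0,1],[0,0,0,0,1],[0,0,0,0,1],[0,0,0,0,1]]' 20
python3 st.py
```

```text
time: 36.0
ee_pos: [0.5479, -0.2044, 0.1719]
eef_rot: [0.157, 0.988, -0.004, 0.0]
ft_force: [0.6, 0.1, 0.6]
width: 0.0001
q3,q7 [0.516 1.65 ] ee [ 0.54787 -0.20437  0.17194] Ftool [-0.52  0.24 -0.57] tq [-0.017  0.058 -0.057] w 6.332180484131103e-05 yaw 2.827 tilt [-0.0012 -0.0081 -1.    ]
to c (cm) [ 0.009  0.005 -0.   ]
```

```bash
python3 -m jog '[[0,0,0.05,0,1],[0,0,0,0,1],[0,0,0.05,0,1],[0,0,0,0,1],[0,0,0.05,0,1],[0,0,0,0,1],[0,0,0,0,1],[0,0,0,0,1],[0,0,0,0,1],[0,0,0,0,1]]' 20
python3 st.py
```

```text
time: 37.0
ee_pos: [0.5479, -0.2044, 0.1703]
eef_rot: [0.157, 0.988, -0.004, 0.0]
ft_force: [-0.3, 0.1, -0.9]
width: 0.0005
q3,q7 [0.516 1.65 ] ee [ 0.54788 -0.20437  0.17031] Ftool [0.37 0.   0.87] tq [-0.015 -0.015  0.005] w 0.0005038850091045761 yaw 2.827 tilt [-0.0012 -0.0081 -1.    ]
to c (cm) [ 0.009  0.005 -0.   ]
```

```bash
python3 -m jog '[[0,0,0.05,0,1],[0,0,0,0,1],[0,0,0.05,0,1],[0,0,0,0,1],[0,0,0,0,1],[0,0,0,0,1],[0,0,0,0,1],[0,0,0,0,1],[0,0,0,0,1],[0,0,0,0,1]]' 20
python3 st.py
cat > slit.py <<'E'
from h import *
c=r.camera('wrist');I=c['pixels'].astype(int)
print([(v,*I[v,320].tolist()) for v in range(262,304)])
c0=np.array([.5478,-.2044]);M=np.linalg.inv(c['camera_from_world']);d=M[:2,1]/np.linalg.norm(M[:2,1])
for z in(.160,.1645):print(z,[round(proj(c,np.r_[c0+o*d,z])[1],1) for o in(.003,-.003)])
print('nut',[round(proj(c,np.r_[c0+o*d,.157])[1],1) for o in(.008,.003,-.008)])
E
python3 slit.py
```

```text
time: 38.0
ee_pos: [0.5479, -0.2044, 0.1692]
eef_rot: [0.157, 0.988, -0.004, 0.0]
ft_force: [-0.0, 0.6, -0.9]
width: 0.0004
q3,q7 [0.515 1.651] ee [ 0.54786 -0.20442  0.16924] Ftool [0.19 0.57 0.93] tq [-0.03   0.013  0.017] w 0.00043545471851535447 yaw 2.827 tilt [-0.0012 -0.0081 -1.    ]
to c (cm) [ 0.009  0.009 -0.   ]
[(262, 163, 149, 121), (263, 163, 148, 120), (264, 167, 145, 121), (265, 160, 147, 122), (266, 212, 196, 173), (267, 231, 197, 138), (268, 255, 223, 87), (269, 251, 216, 93), (270, 254, 220, 94), (271, 255, 233, 94), (272, 167, 121, 66), (273, 183, 134, 75), (274, 186, 139, 75), (275, 192, 138, 73), (276, 192, 142, 81), (277, 132, 98, 109), (278, 132, 94, 97), (279, 139, 100, 103), (280, 144, 102, 105), (281, 139, 95, 98), (282, 143, 101, 108), (283, 189, 165, 169), (284, 187, 160, 167), (285, 182, 156, 161), (286, 179, 150, 161), (287, 176, 151, 155), (288, 173, 150, 155), (289, 175, 149, 159), (290, 174, 150, 155), (291, 167, 149, 157), (292, 172, 134, 108), (293, 180, 127, 69), (294, 179, 134, 77), (295, 134, 105, 79), (296, 186, 68, 71), (297, 255, 66, 59), (298, 255, 71, 63), (299, 254, 70, 67), (300, 255, 75, 67), (301, 255, 73, 64), (302, 100, 81, 86), (303, 107, 83, 85)]
0.16 [np.float64(278.1), np.float64(288.7)]
0.1645 [np.float64(281.4), np.float64(292.3)]
nut [np.float64(267.2), np.float64(276.0), np.float64(295.0)]
```

```bash
python3 -m jog '[[0,0.01,0.05,0,1],[0,0,0,0,1],[0,0,0.05,0,1],[0,0,0,0,1],[0,0,0.05,0,1],[0,0,0,0,1],[0,0,0,0,1],[0,0,0,0,1],[0,0,0,0,1],[0,0,0,0,1]]' 20
python3 st.py
```

```text
time: 39.05
ee_pos: [0.5479, -0.2043, 0.1676]
eef_rot: [0.157, 0.988, -0.004, 0.0]
ft_force: [0.4, -0.3, 0.4]
width: 0.0006
q3,q7 [0.515 1.651] ee [ 0.54791 -0.20432  0.1676 ] Ftool [-0.43 -0.15 -0.45] tq [-0.015  0.019 -0.021] w 0.0006144464851830038 yaw 2.827 tilt [-0.0012 -0.0081 -1.    ]
to c (cm) [ 0.011 -0.002 -0.   ]
```

```bash
python3 -m jog '[[0,0,0.05,0,1],[0,0,0,0,1],[0,0,0.05,0,1],[0,0,0,0,1],[0,0,0.05,0,1],[0,0,0,0,1],[0,0,0,0,1],[0,0,0,0,1],[0,0,0,0,1],[0,0,0,0,1]]' 20
python3 st.py; python3 slit.py | cut -c1-4000
```

```text
time: 40.05
ee_pos: [0.5484, -0.2045, 0.167]
eef_rot: [0.157, 0.988, -0.004, 0.001]
ft_force: [0.2, -0.5, 2.5]
width: 0.0005
q3,q7 [0.515 1.652] ee [ 0.54838 -0.2045   0.16696] Ftool [-0.35 -0.47 -2.48] tq [ 0.011  0.115 -0.025] w 0.00045832757429061053 yaw 2.827 tilt [ 4.0e-04 -8.3e-03 -1.0e+00]
to c (cm) [ 0.062  0.001 -0.   ]
[(262, 167, 167, 153), (263, 167, 164, 151), (264, 165, 163, 147), (265, 166, 162, 149), (266, 165, 157, 145), (267, 236, 240, 228), (268, 230, 195, 137), (269, 255, 220, 91), (270, 255, 220, 93), (271, 255, 232, 103), (272, 166, 123, 72), (273, 181, 135, 77), (274, 187, 141, 77), (275, 187, 138, 78), (276, 187, 141, 75), (277, 188, 141, 80), (278, 130, 101, 109), (279, 138, 102, 108), (280, 139, 99, 102), (281, 141, 101, 106), (282, 138, 96, 104), (283, 133, 98, 103), (284, 189, 169, 173), (285, 184, 161, 170), (286, 173, 150, 158), (287, 170, 152, 159), (288, 176, 155, 158), (289, 168, 147, 152), (290, 166, 148, 154), (291, 168, 151, 157), (292, 161, 148, 154), (293, 156, 140, 145), (294, 182, 131, 75), (295, 171, 128, 69), (296, 172, 134, 80), (297, 173, 72, 72), (298, 255, 71, 66), (299, 253, 59, 57), (300, 255, 64, 65), (301, 255, 75, 64), (302, 93, 79, 83), (303, 102, 78, 83)]
0.16 [np.float64(278.8), np.float64(289.5)]
0.1645 [np.float64(282.1), np.float64(293.1)]
nut [np.float64(267.6), np.float64(276.6), np.float64(295.9)]
```

```bash
python3 -m jog '[[0,0,-0.06,0,1],[0.05,0,0,0,1],[0,0,0,0,1],[0,0,0.05,0,1],[0,0,0.05,0,1],[0,0,0.05,0,1],[0,0,0.05,0,1],[0,0,0.05,0,1],[0,0,0.05,0,1],[0,0,0.05,0,1]]' 20
python3 st.py
```

```text
time: 41.1
ee_pos: [0.5488, -0.2047, 0.1652]
eef_rot: [0.157, 0.988, -0.004, 0.002]
ft_force: [-0.6, -0.4, 6.7]
width: 0.0003
q3,q7 [0.514 1.653] ee [ 0.5488  -0.2047   0.16519] Ftool [ 0.44 -0.6  -6.72] tq [-0.038  0.169  0.055] w 0.0003084135553231714 yaw 2.827 tilt [ 0.0029 -0.0087 -1.    ]
to c (cm) [ 0.107  0.007 -0.001]
```

```bash
python3 -m jog '[[0.02,0,0.05,0,1],[0.02,0,0.05,0,1],[0.02,0,0.05,0,1],[0.02,0,0.03,0,1],[0.02,0,0.02,0,1],[0.01,0,0.02,0,1],[0.01,0,0.01,0,1],[0,0,0.01,0,1],[0,0,0.01,0,1],[0,0,0.01,0,1]]' 20
python3 st.py; python3 slit.py | tail -3
```

```text
time: 42.1
ee_pos: [0.549, -0.2048, 0.1658]
eef_rot: [0.157, 0.988, -0.004, 0.004]
ft_force: [-1.6, 0.5, 4.7]
width: 0.0004
q3,q7 [0.515 1.653] ee [ 0.54903 -0.20479  0.16576] Ftool [ 1.66 -0.06 -4.75] tq [0.001 0.31  0.008] w 0.00044512663986972085 yaw 2.827 tilt [ 0.0075 -0.0088 -0.9999]
to c (cm) [ 0.132  0.009 -0.001]
0.16 [np.float64(278.4), np.float64(289.2)]
0.1645 [np.float64(281.8), np.float64(292.9)]
nut [np.float64(267.2), np.float64(276.2), np.float64(295.5)]
```

```bash
python3 -m jog '[[0,0,-0.1,0,1],[0,0,-0.1,0,1],[0.07,0,0,0,1],[0.06,0,0,0,1],[0,0,0,0,1],[0,0,0,0,1],[0,0,0,0,1],[0,0,0,0,1],[0,0,0,0,1],[0,0,0,0,1]]' 20
python3 st.py; python3 slit.py | tail -4
```

```text
time: 43.15
ee_pos: [0.5476, -0.2044, 0.1671]
eef_rot: [0.157, 0.988, -0.004, 0.004]
ft_force: [0.7, -0.1, 2.7]
width: 0.0006
q3,q7 [0.515 1.651] ee [ 0.54764 -0.20435  0.16714] Ftool [-0.77  0.08 -2.71] tq [-0.036 -0.117 -0.02 ] w 0.0006057890603015482 yaw 2.827 tilt [ 0.0071 -0.0091 -0.9999]
to c (cm) [-0.014  0.01   0.   ]
[(262, 162, 144, 120), (263, 167, 150, 125), (264, 163, 147, 119), (265, 162, 143, 116), (266, 161, 144, 118), (267, 255, 255, 255), (268, 245, 217, 136), (269, 254, 218, 87), (270, 255, 222, 93), (271, 255, 230, 94), (272, 174, 123, 78), (273, 185, 139, 75), (274, 186, 137, 71), (275, 191, 141, 81), (276, 191, 136, 71), (277, 158, 119, 92), (278, 133, 97, 107), (279, 140, 95, 102), (280, 143, 101, 105), (281, 146, 99, 101), (282, 136, 93, 97), (283, 142, 103, 106), (284, 191, 167, 173), (285, 183, 160, 167), (286, 182, 158, 164), (287, 175, 153, 158), (288, 174, 152, 160), (289, 175, 152, 158), (290, 174, 152, 156), (291, 168, 150, 154), (292, 164, 144, 153), (293, 166, 129, 103), (294, 185, 132, 72), (295, 180, 130, 76), (296, 136, 107, 80), (297, 188, 73, 73), (298, 255, 69, 65), (299, 255, 73, 66), (300, 255, 65, 63), (301, 255, 73, 71), (302, 97, 77, 84), (303, 107, 83, 86)]
0.16 [np.float64(279.9), np.float64(290.6)]
0.1645 [np.float64(283.4), np.float64(294.3)]
nut [np.float64(268.8), np.float64(277.7), np.float64(296.9)]
```

```bash
python3 -m jog '[[0,0,-0.12,0,1],[0,0,0,0,1],[0,0,0.1,0,1],[0.01,0,0.08,0,1],[0.01,0,0.08,0,1],[0.015,0,0.08,0,1],[0.015,0,0.08,0,1],[0.015,0,0.08,0,1],[0.015,0,0.06,0,1],[0.015,0,0.04,0,1]]' 20
python3 st.py
```

```text
time: 44.2
ee_pos: [0.5483, -0.2046, 0.165]
eef_rot: [0.157, 0.988, -0.004, 0.007]
ft_force: [-1.7, 0.5, 6.2]
width: 0.0006
q3,q7 [0.515 1.652] ee [ 0.54826 -0.20463  0.16497] Ftool [ 1.67 -0.07 -6.22] tq [-0.025  0.314  0.003] w 0.000627992535934942 yaw 2.827 tilt [ 0.0118 -0.0095 -0.9999]
to c (cm) [ 0.054  0.018 -0.001]
```

```bash
python3 -m jog '[[0.05,-0.01,0.1,0,1],[0.05,0,0.1,0,1],[0.05,0,0.1,0,1],[0.05,0,0.1,0,1],[0.05,0,0.1,0,1],[0.045,0,0.1,0,1],[0.045,0,0.1,0,1],[0.045,0,0.1,0,1],[0.045,0,0.1,0,1],[0.045,0,0.1,0,1]]' 20
python3 st.py
```

```text
time: 45.2
ee_pos: [0.5488, -0.2049, 0.1637]
eef_rot: [0.157, 0.988, -0.003, 0.014]
ft_force: [-1.1, 0.5, 8.8]
width: 0.0003
q3,q7 [0.514 1.653] ee [ 0.54885 -0.20493  0.16369] Ftool [ 0.96  0.09 -8.82] tq [-0.083  0.391 -0.019] w 0.00034349082018445476 yaw 2.827 tilt [ 0.0271 -0.0109 -0.9996]
to c (cm) [ 0.119  0.028 -0.004]
```

```bash
python3 -m jog '[[0.06,0.01,0.13,0,1],[0.06,0.01,0.13,0,1],[0.06,0,0.13,0,1],[0.06,0,0.13,0,1],[0.06,0,0.12,0,1],[0.06,0,0.12,0,1],[0.06,0,0.12,0,1],[0.06,0,0.12,0,1],[0.06,0,0.12,0,1],[0.06,0,0.12,0,1]]' 20
python3 st.py
```

```text
time: 46.2
ee_pos: [0.5496, -0.2052, 0.1629]
eef_rot: [0.157, 0.987, -0.003, 0.024]
ft_force: [-2.8, 0.7, 10.7]
width: 0.0004
q3,q7 [0.514 1.653] ee [ 0.54959 -0.2052   0.16285] Ftool [  2.33  -0.12 -10.87] tq [-0.034  0.515  0.028] w 0.0003904261856349178 yaw 2.826 tilt [ 0.0461 -0.0125 -0.9989]
to c (cm) [ 0.198  0.03  -0.009]
```

```bash
python3 -m jog '[[0.11,0,0.12,0,1],[0.11,0,0.12,0,1],[0.11,0,0.12,0,1],[0.1,0,0.12,0,1],[0.08,0,0.12,0,1],[0.08,0,0.12,0,1],[0.08,0,0.12,0,1],[0.08,0,0.12,0,1],[0.08,0,0.12,0,1],[0.08,0,0.12,0,1]]' 20
python3 st.py
```

```text
time: 47.2
ee_pos: [0.5489, -0.2049, 0.1631]
eef_rot: [0.157, 0.987, -0.002, 0.035]
ft_force: [-1.5, 1.0, 10.2]
width: 0.0008
q3,q7 [0.514 1.651] ee [ 0.54887 -0.2049   0.16305] Ftool [  1.04   0.54 -10.27] tq [-0.028  0.333  0.048] w 0.0007679384791760599 yaw 2.825 tilt [ 0.0686 -0.0146 -0.9975]
to c (cm) [ 0.12   0.023 -0.008]
```

```bash
python3 -m jog '[[0.03,0,-0.1,0,1],[0.02,0,-0.15,0,1],[0,0,-0.3,0,1],[0,0,-0.6,0,1],[0,0,-1,0,1],[0,0,-1.5,0,1],[0,0,-2,0,1],[0,0,-2,0,1],[0,0,-1,0,1],[0,0,0,0,1]]' 20
python3 st.py
python3 - <<'E'
from h import *
c=r.camera('wrist');I=c['pixels'];s=r.read_state()
c0=np.array([.5478,-.2044])
for z in(.1645,.157,.095):print(z,proj(c,np.r_[c0,z]))
u,v=map(int,proj(c,np.r_[c0,.16]))
h=cv2.cvtColor(I[v-40:v+30,u-40:u+40],cv2.COLOR_RGB2HSV)
m=((h[...,0]>18)&(h[...,0]<32)&(h[...,1]>120)&(h[...,2]>130));y,x=np.nonzero(m);print('brass u,v',x.mean()+u-40,y.mean()+v-40,y.min()+v-40,y.max()+v-40,len(x))
m=((h[...,1]<70)&(h[...,2]>110));n,l,st,ce=cv2.connectedComponentsWithStats(m.astype(np.uint8))
print([(st[i].tolist(),(ce[i]+[u-40,v-40]).round(1).tolist()) for i in range(1,n) if st[i,4]>8])
cv2.imwrite('pics/end.png',I[:,:,::-1])
E
```

```text
time: 48.2
ee_pos: [0.5414, -0.2035, 0.2552]
eef_rot: [0.158, 0.987, -0.002, 0.035]
ft_force: [-0.1, -1.4, -0.4]
width: 0.0006
q3,q7 [0.526 1.613] ee [ 0.54138 -0.2035   0.25521] Ftool [-0.33 -1.33  0.46] tq [-0.013  0.043  0.06 ] w 0.0006043431225773099 yaw 2.824 tilt [ 0.0681 -0.0145 -0.9976]
to c (cm) [-0.633  0.124  0.045]
0.1645 (np.float64(322.1839178495358), np.float64(241.6549013574533))
0.157 (np.float64(322.0799661532254), np.float64(238.38765638288004))
0.095 (np.float64(321.3937309141273), np.float64(216.81899790112266))
brass u,v 321.40636042402826 232.5971731448763 217 248 283
[([30, 13, 18, 15, 123], [320.0, 218.0]), ([36, 37, 7, 10, 61], [321.0, 240.2])]
```

```bash
python3 -c "
from bench import r
print(r.read_state()['time'],r.close_job())"
```

```text
the job is handed in; nothing more can be done
48.25 None
```

The red chamber's vent valve was unscrewed, pressed open for about two seconds and let spring back. I handed the job in at 48.3 s with the arm clear of everything. No verdict was reported.

**Nut:** I turned it about 3.46 rad counterclockwise on top of its unknown start angle, and the tool rose about 5.2 mm with it. The white rib stayed facing the same way in the jaws, so the nut turned with the grip. Afterwards its top stood about 8 mm below the pin tip, which is near the stop.

**Press:** I felt contact at about 2.5 N. I then held the pin with 8.8, 10.7 and 10.2 N read over two seconds, which is 2.7 to 3.5 mm by the spring rate. The TCP height change gave a somewhat larger depth, 3.4 to 4.3 mm, but the tool was tilting, so I trust the force. The first contact was a shallow touch of under 2 mm, so the valve did not open then.

**After release:** The last camera measurement put the pin tip back at about 0.1645 m and upright.

Checks that disagreed or came close:
- **Fingertip length:** contact came with the TCP only about 2.5 mm above the pin tip as measured by camera, not the 22 mm `r.tip_extent` gives. I never explained this.
- **Sideways push:** the arm gave way while pressing, so the tool tilted by about 4° and drifted up to 2 mm. The sideways force peaked at a noisy 2.8 N. I estimate a lean of about 0.03 rad (0.038 at worst from that one reading), against the 0.04 limit, and I corrected it straight away.

I moved nothing toward the blue chamber or the other things, but I did not photograph the whole bench again at the end.

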